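Fit the bat bar and find the socket for the wheel's lock nut

ROBOT

A 6-joint arm with a two-finger parallel gripper is mounted at the origin on a cart in front of the work surface, level with it; the furniture and walls round the work are solid. World frame = base frame: x ahead of the robot, y to its left, z up, the work surface at z = 0. Lengths are in mm, angles in degrees, forces in N, time in s.
With the tool pointing down it reaches from about 325 to 900 mm from the base axis. Payload 6.1 kg.
Tool frame: the origin (TCP) lies on the centre line of the jaws, within the pads' length; the fingertips stand 11 mm ahead of it and the grasp point (between the pads) lies 8 mm behind it; x points along the fingers, y is the direction in which the jaws open and shut, and the axes are right-handed (so a half turn about x gives the same grasp; the last joint's range is limited). The gripper opens to 87 mm and grips with 3 to 60 N. Pads are 19 mm wide; open, the fingers measure 117 mm over their backs; the gripper's body (75 mm by 190 mm) begins 51 mm behind the grasp point.
Start: joints at [-77.699, 12.628, 87.462, -0, 79.91, -7.225], TCP at [208.893, -589.049, 233.538] pointing down, gripper open.
Joint ranges: [-170.65, 170.65], [-52.31, 119.04], [5.05, 147.46], [-71.25, 251.25], [11.57, 151.72], [-153.62, 153.62]. Speed limits (degrees/s): [147.25, 147.25, 172.46, 180, 180, 180].

INTERFACE

Orientations are given as [roll, pitch, yaw] about the fixed x, y, z axes, in that order (R = Rz(yaw) Ry(pitch) Rx(roll)).
In Python, from cell import r gives the robot as it stands.
- The arm moves only by the shell command python3 -m creep 'ROWS'. ROWS is JSON, a list of rows, each an object with "travel": the shift along the tool's x, y, z in mm, a list of three; "delta_rot": the turn, a rotation vector about the tool's x, y, z in degrees, a list of three; "fingers": the closure in counts, from 0 (fully open) to 255 (shut). In form: [{"travel": [dx, dy, dz], "delta_rot": [ax, ay, az], "fingers": fingers}, ...]. A call has 1 to 8 rows; each row shifts and turns the commanded pose from where the row before left it, along the tool's axes as they then stand; what a row does not reach is not made up. A row lasts 1/10 s, in which the tool goes at most 50 mm and 8.59 degrees, less where a joint would pass 70% of its speed; a pose out of reach is approached as far as the arm can. A call is refused whole if a number of a shift passes 50 or a number of a turn 8.59, either way. A call with a gripper value outside its range is refused whole. The fingers move at their own pace and stop on an object; the grip force is fixed at half the most. Time passes only in rows, so rows that do not move let the fingers close. It gives the time, the measured TCP pose, the force and the opening at its end, in the units of the state.
- r.observe(): the state, without advancing time (a new reading comes with each control period).
- r.read_camera(name): name is "scene" or "top" or "wrist"; returns a dict with "pixels" (400x640x3 uint8, red, green, blue), "range_z" (400x640 float32, mm along the optical axis (not along the pixel's ray), 0 where there is no reading), "fx", "fy", "cx", "cy" (pixels), "pose" (4x4, takes a point from camera to world coordinates); the wrist camera has in their place "T_tool_cam" (4x4, takes a point from camera to tool coordinates, whose origin is the TCP and whose axes are the tool frame's). Camera axes: x right, y down, z forward; pixel columns grow to the right and rows downward; lengths in mm; the calibration is good to about 2 mm. A picture is of the moment at which its call begins: read the wrist's pose just before it.
- r.job_done(): hands the job in, once; it reports no verdict.
The state is a dict: "clock": time; "joint_positions": joint angles; "qd": joint speeds; "effort": joint torques, N m; "position": TCP position; "eef_rot": TCP orientation; "contact_force": force on the tool from outside, world axes, zero at the start; "torque": the same for the moment, N m; "grip_width": opening from 0.0 (shut) to 1.0 (fully open).
Only numpy, scipy, OpenCV 4.12 (cv2) and the standard library are available. Lean on these libraries where they do the work, as an engineer would, in place of code of your own. Each camera call takes 0.05 s, during which the arm holds its last target.

TASK

Fit the wooden bat bar onto the front banding wheel (the one nearer the robot): lower it over the two brass pins, with the hex nut in its round window, until it lies flat on the wheel head, and let it go. Then try the two steel sockets on that nut and keep the one that goes all the way down over it: finish with the gripper still holding that socket, upright and fully home on the nut, while the other socket stands upright on the table. Leave the two cups, the cutter ring and the scraper where they are.

Things in the scene. Friction and masses are not known exactly. Their poses are not given: they have to be found in the camera images.
- bat_mid (a point): Centre of the bat bar, half-way up (11 mm). Its length lies along x (140 mm), width along y (56 mm), thickness z (22 mm). A round window 38 mm wide goes through its middle, 12.5 mm holes at x = +52 and -52 mm; either way round is right.
- bat_bar: Flat wooden bar lying on the table, about 0.2 kg; origin at the centre of its underside, which lies on the wheel head when seated.
- wheel_a: Bench banding wheel of bare aluminium, fixed to the table and locked; head 176 mm across, its flat top 60 mm above the table; origin under its centre. Of two alike, the FRONT one (smaller x) is to be used, the one at the back left alone; which of them stands in front changes. A flange 34 mm across rises 24 mm from the head's middle; a hex nut stands on it.
- wheel_b: Bench banding wheel of bare aluminium, fixed to the table and locked; head 176 mm across, its flat top 60 mm above the table; origin under its centre. Of two alike, the FRONT one (smaller x) is to be used, the one at the back left alone; which of them stands in front changes. A flange 34 mm across rises 24 mm from the head's middle; a hex nut stands on it.
- wheel_a_seat (a point): Centre of the wheel head's flat top, 60 mm above the table; z up. Two brass pins, 9 mm thick, 14.5 mm tall with tapered tips, stand on the head at x = +52 and -52 mm. Flange, nut and stud at the middle reach up to 50 mm above the head.
- wheel_b_seat (a point): Centre of the wheel head's flat top, 60 mm above the table; z up. Two brass pins, 9 mm thick, 14.5 mm tall with tapered tips, stand on the head at x = +52 and -52 mm. Flange, nut and stud at the middle reach up to 50 mm above the head.
- wheel_a_nut (a point): Centre of the flange's top, the foot of the hex nut, 84 mm above the table. Nut 14 mm tall, bevelled, at most 26 mm across flats; flats face +-x and every 60 degrees from there. On one wheel a 10 mm stud sticks up 12 mm above the nut. A socket that fits goes down until its mouth rests on the flange here.
- wheel_b_nut (a point): Centre of the flange's top, the foot of the hex nut, 84 mm above the table. Nut 14 mm tall, bevelled, at most 26 mm across flats; flats face +-x and every 60 degrees from there. On one wheel a 10 mm stud sticks up 12 mm above the nut. A socket that fits goes down until its mouth rests on the flange here.
- socket_p_mid (a point): Centre of the socket, on its axis 35 mm above the mouth. Socket 70 mm tall: lower 50 mm a hexagon 40 mm across flats, above it a round neck 33 mm across; about 0.25 kg. z up; outer flats face +-x and every 60 degrees from there.
- socket_q_mid (a point): Centre of the socket, on its axis 35 mm above the mouth. Socket 70 mm tall: lower 50 mm a hexagon 40 mm across flats, above it a round neck 33 mm across; about 0.25 kg. z up; outer flats face +-x and every 60 degrees from there.
- socket_p: Steel socket standing with its open end down, origin at the centre of the mouth. Two look alike outside; the unmarked bores differ: one fits the front wheel's nut, the other the back wheel's, to be found by trying. The fitting bore is 2 mm wider than its nut, mouth bevelled, bore flats parallel to the outer ones; the wrong one stops at least 8 mm too high.
- socket_q: Steel socket standing with its open end down, origin at the centre of the mouth. Two look alike outside; the unmarked bores differ: one fits the front wheel's nut, the other the back wheel's, to be found by trying. The fitting bore is 2 mm wider than its nut, mouth bevelled, bore flats parallel to the outer ones; the wrong one stops at least 8 mm too high.
- cup_blue: Small blue slip cup, 52 mm wide, 45 mm tall, open top; origin under its centre. To be left alone.
- cup_white: Small white slip cup, 58 mm wide, 52 mm tall; origin under its centre. To be left alone.
- cutter: Round metal clay cutter ring, 70 mm wide, 32 mm tall; origin under its centre. To be left alone.
- scraper: Flat steel scraper with a wooden back, 71 x 117 x 9 mm; origin under its centre. To be left alone.
Not all that is in view belongs to the job. Leave any orange look-alike of the socket_p alone.

How it is judged:
By the outcome, as a careful person would: the job done as asked, in the order asked, and still so for the second after the job is handed in, while the arm keeps its last pose, push and grip.
It also fails if it takes over 64 s, if anything falls off the work surface, if the arm or the gripper's body presses on something with over 40 N, if the wrist force passes 120 N, or if a joint passes its speed limit or range.

## Working session

There is one attempt and no reset: what is moved stays moved. The work goes in short steps, Python scripts to look and compute and a shell command to move; the robot and the scene stay as the last step left them, time stands still between calls to the robot, and variables do not carry over. Pictures are saved under pics/ and viewed, and the job is handed in when it is done.

```bash
ls; mkdir -p pics; python3 - <<'E'
from cell import r
import cv2,pickle
print(r.observe())
for n in ["scene","top","wrist"]:
    c=r.read_camera(n); pickle.dump(c,open(f"pics/{n}0.pkl","wb"))
    cv2.imwrite(f"pics/{n}0.png",c["pixels"][:,:,::-1])
    print(n,c["fx"],c["fy"],c["cx"],c["cy"],(c.get("pose") if "pose" in c else c["T_tool_cam"]).__repr__())
E
```

```text
pics
{'clock': 0.0, 'joint_positions': array([-7.76977856e+01,  1.26757789e+01,  8.75271461e+01,  1.73114257e-03,
        7.99097274e+01, -7.22490865e+00]), 'qd': array([-0.02942561, -0.00316332,  0.06969325, -0.15496097, -0.01956125,
       -0.08915359]), 'effort': array([ 7.33835896e-04, -4.94606209e+01, -3.87376177e+01,  7.01227854e-02,
        5.73292037e-02, -1.79407421e-04]), 'position': array([ 208.78428968, -588.45107816,  232.41866957]), 'eef_rot': array([-98.09139082,  89.88733472, 101.43542727]), 'contact_force': array([0.03880941, 0.35662928, 0.30144203]), 'torque': array([0.03822185, 0.04230173, 0.03046482]), 'grip_width': 0.9984869786350813}
scene 469.85842497805345 469.85842497805345 318.39125085346143 198.50075153015163 array([[-5.52416051e-01, -3.87155498e-01,  7.38205342e-01,
        -3.29256927e+02],
       [-8.33341226e-01,  2.77183229e-01, -4.78238287e-01,
         5.84848742e+02],
       [-1.94655582e-02, -8.79363451e-01, -4.75753102e-01,
         6.81644426e+02],
       [ 0.00000000e+00,  0.00000000e+00,  0.00000000e+00,
         1.00000000e+00]])
top 425.30125704766033 425.30125704766033 324.61401989614757 197.61594205689036 array([[ 3.87226129e-03, -9.85732218e-01,  1.68276561e-01,
         3.96643596e+02],
       [-9.99967412e-01, -2.62488757e-03,  7.63444920e-03,
        -2.03098643e+01],
       [-7.08381549e-03, -1.68300640e-01, -9.85710259e-01,
         1.15382530e+03],
       [ 0.00000000e+00,  0.00000000e+00,  0.00000000e+00,
         1.00000000e+00]])
wrist 280.4150859585209 280.4150859585209 319.0910273587891 208.62468487934132 array([[ 2.63791261e-04, -3.00541701e-01,  9.53768639e-01,
        -1.50056279e+02],
       [ 9.99999814e-01,  6.03375559e-04, -8.64483191e-05,
         2.34245306e-01],
       [-5.49499361e-04,  9.53768485e-01,  3.00541804e-01,
        -8.16046320e+01],
       [ 0.00000000e+00,  0.00000000e+00,  0.00000000e+00,
         1.00000000e+00]])
```

View pics/top0.png

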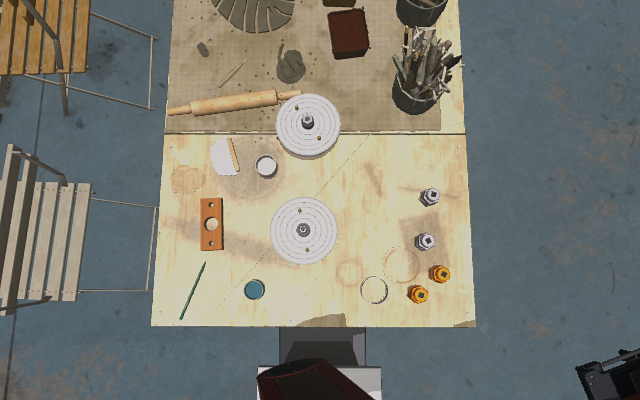

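View pics/scene0.png

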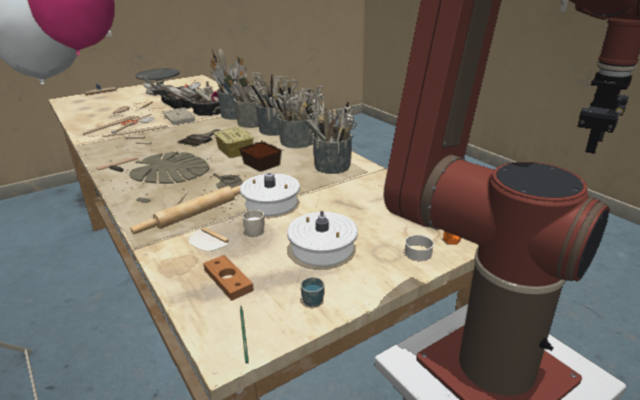

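View pics/wrist0.png

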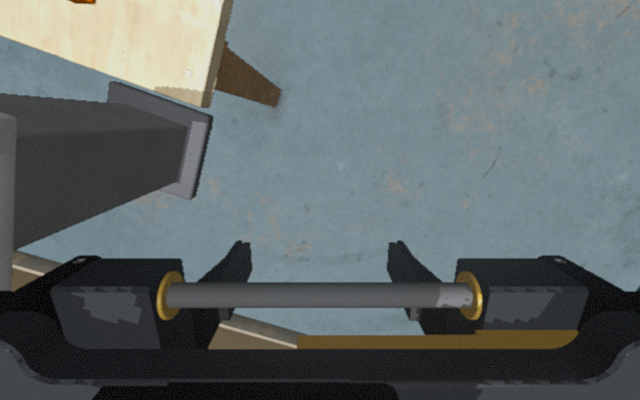

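```bash
cat > h.py <<'E'
import numpy as np,pickle,cv2
from cell import r
from scipy.spatial.transform import Rotation as Ro
def ld(n): return pickle.load(open(f"pics/{n}.pkl","rb"))
def ray(c,uv,z,T=None):
    T=c["pose"] if T is None else T
    uv=np.atleast_2d(uv).astype(float)
    d=np.c_[(uv[:,0]-c["cx"])/c["fx"],(uv[:,1]-c["cy"])/c["fy"],np.ones(len(uv))]@T[:3,:3].T
    o=T[:3,3]; return o+d*((z-o[2])/d[:,2])[:,None]
def proj(c,P,T=None):
    T=c["pose"] if T is None else T
    q=(np.atleast_2d(P)-T[:3,3])@T[:3,:3]
    return np.c_[q[:,0]/q[:,2]*c["fx"]+c["cx"],q[:,1]/q[:,2]*c["fy"]+c["cy"]]
def cloud(c,T=None):
    T=c["pose"] if T is None else T
    z=c["range_z"]; v,u=np.mgrid[0:z.shape[0],0:z.shape[1]]
    p=np.stack([(u-c["cx"])/c["fx"]*z,(v-c["cy"])/c["fy"]*z,z],-1)
    return p@T[:3,:3].T+T[:3,3]
def tool(s=None):
    s=s or r.observe(); T=np.eye(4); T[:3,:3]=Ro.from_euler("xyz",s["eef_rot"],degrees=True).as_matrix(); T[:3,3]=s["position"]; return T
def shot(n,name):
    s=r.observe(); c=r.read_camera(n)
    if n=="wrist": c["pose"]=tool(s)@c["T_tool_cam"]
    c["state"]=s
    pickle.dump(c,open(f"pics/{name}.pkl","wb")); cv2.imwrite(f"pics/{name}.png",c["pixels"][:,:,::-1]); return c
E
python3 - <<'E'
from h import *
im=cv2.imread("pics/top0.png")
a=cv2.resize(im[180:310,180:340],None,fx=5,fy=4.6,interpolation=cv2.INTER_CUBIC)
cv2.imwrite("pics/cropA.png",cv2.resize(im[185:285,180:340],(800,500),interpolation=cv2.INTER_CUBIC))
cv2.imwrite("pics/cropB.png",cv2.resize(im[175:315,350:470],(514,600),interpolation=cv2.INTER_CUBIC))
c=ld("top0"); P=cloud(c)
x=c["pixels"].astype(int)
for n,(u,v,w) in dict(bat=(211,225,30),sp=(430,197,14),sq=(425,242,14),wa=(303,230,40),wb=(308,125,40)).items():
    q=P[v-w:v+w,u-w:u+w].reshape(-1,3); k=c["range_z"][v-w:v+w,u-w:u+w].reshape(-1)>0
    q=q[k]
    h=q[:,2]; print(n,len(q),np.percentile(h,[1,5,50,95,99,100]).round(1))
    if n[0]=='s':
        t=q[h>60]; print(t[:,:2].mean(0),len(t))
    if n[0]=='w':
        t=q[(h>52)&(h<68)]; print((t[:,:2].min(0)+t[:,:2].max(0))/2,len(t), cv2.minEnclosingCircle(t[:,:2].astype(np.float32)))
        t=q[h>80]; print(t[:,:2].mean(0),len(t))
    if n=='bat':
        hsv=cv2.cvtColor(c["pixels"],cv2.COLOR_RGB2HSV)
        t=q[h>14]; print(cv2.minAreaRect(t[:,:2].astype(np.float32)),len(t))
E
```

```text
bat 3585 [-3.8 -2.2  2.3 24.9 26.8 29.2]
((519.6117553710938, 293.5061340332031), (140.8075408935547, 58.34153366088867), 3.3145594596862793) 974
sp 781 [-5.4 -3.5  1.4 71.5 73.2 76.2]
[ 591.39543613 -291.60925438] 130
sq 782 [-5.  -3.3  1.3 71.8 74.  76.1]
[ 472.30161452 -272.92275539] 138
wa 6370 [ -3.8  -2.   58.4  64.2  87.4 113. ]
[498.84118618  42.63098213] 3457 ((498.85125732421875, 42.99189376831055), 87.90740203857422)
[498.18700932  42.32668274] 138
wb 6380 [ -3.5  -1.4  55.4  64.3  97.  102.8]
[774.78633663  46.04415043] 3057 ((780.5045776367188, 66.02848052978516), 119.04710388183594)
[782.49666178  34.65855269] 131
```

View pics/cropA.png

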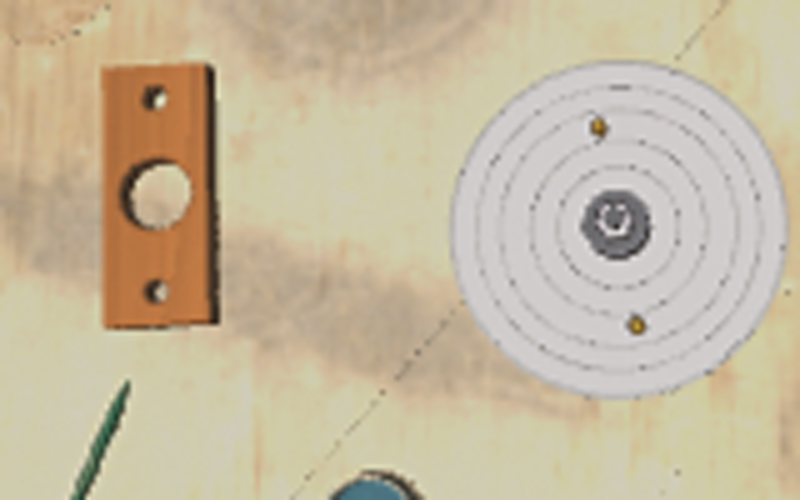

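View pics/cropB.png

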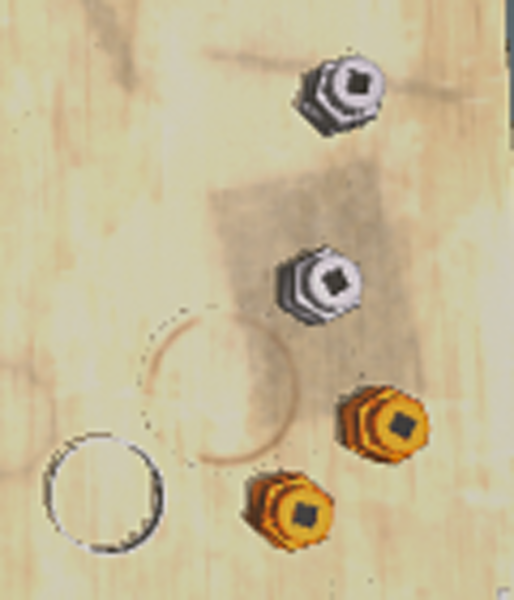

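```bash
python3 - <<'E'
from h import *
c=ld("top0"); hsv=cv2.cvtColor(c["pixels"],cv2.COLOR_RGB2HSV).astype(int)
H,S,V=hsv[...,0],hsv[...,1],hsv[...,2]
# pins
m=((H>12)&(H<32)&(S>110)&(V>60)).astype(np.uint8)
m2=np.zeros_like(m); m2[195:270,268:340]=m[195:270,268:340]
n,l,st,ce=cv2.connectedComponentsWithStats(m2); print(st[1:,4],ce[1:])
p=ray(c,ce[1:],70); print(p)
if len(p)==2: print("wheel",p.mean(0),np.degrees(np.arctan2(*(p[0]-p[1])[[1,0]])),np.linalg.norm(p[0]-p[1]))
# bat holes: bat mask by range/colour
b=((H<14)&(S>120)&(V>110)).astype(np.uint8); b2=b*0; b2[190:260,190:235]=b[190:260,190:235]
cs,h=cv2.findContours(b2,cv2.RETR_CCOMP,cv2.CHAIN_APPROX_NONE)
for k,q in enumerate(cs):
    if len(q)>6: (u,w),rr=cv2.minEnclosingCircle(q); print(k,h[0][k][3],cv2.contourArea(q),(u,w),rr,ray(c,[u,w],22)[0].round(1))
    if len(q)>100: print(cv2.minAreaRect(ray(c,q[:,0],22)[:,:2].astype(np.float32)))
print(tool().round(3))
for n,(x0,x1,y0,y1) in dict(sp=(415,450,180,215),sq=(410,445,225,260)).items(): pass
s=ld("scene0")
print("scene proj sockets",proj(s,[[591,-291,70],[472,-273,70]]))
E
```

```text
[6 7] [[299.5        210.        ]
 [307.         249.71428571]]
[[549.16511522  52.59445726  70.        ]
 [447.6726806   32.18492422  70.        ]]
wheel [498.41889791  42.38969074  70.        ] 11.370197798387663 103.52421612679184
0 -1 996.0 (211.5, 224.0) 27.354257583618164 [517.4 290.9  22. ]
((518.6040649414062, 292.34161376953125), (140.02903747558594, 53.59024429321289), 3.0281834602355957)
1 0 26.0 (211.0, 243.0) 3.1623775959014893 [466.8 289.8  22. ]
3 0 181.0 (210.8333282470703, 223.61111450195312) 8.189599990844727 [518.5 292.8  22. ]
5 0 25.0 (210.75, 204.25) 3.2597010135650635 [570.9 295.6  22. ]
[[-0.00000e+00  3.34000e-01 -9.42000e-01  2.08785e+02]
 [ 2.00000e-03 -9.42000e-01 -3.34000e-01 -5.88573e+02]
 [-1.00000e+00 -2.00000e-03 -0.00000e+00  2.32625e+02]
 [ 0.00000e+00  0.00000e+00  0.00000e+00  1.00000e+00]]
scene proj sockets [[397.34013415 177.80303784]
 [421.67168798 194.81725266]]
```

```bash
python3 -m creep '[{"travel":[0,-36,-29],"delta_rot":[0,0,0],"fingers":0},{"travel":[0,-36,-29],"delta_rot":[0,0,0],"fingers":0},{"travel":[0,-36,-29],"delta_rot":[0,0,0],"fingers":0},{"travel":[0,-36,-29],"delta_rot":[0,0,0],"fingers":0},{"travel":[0,-36,-29],"delta_rot":[0,0,0],"fingers":0},{"travel":[0,-36,-29],"delta_rot":[0,0,0],"fingers":0},{"travel":[0,-36,-29],"delta_rot":[0,0,0],"fingers":0},{"travel":[0,-36,-29],"delta_rot":[0,0,0],"fingers":0}]'
```

```text
clock: 0.95
position: [331.4, -238.2, 233.4]
eef_rot: [165.2, 90.0, 4.7]
contact_force: [0.4, 0.1, 0.9]
grip_width: 0.999
```

```bash
python3 -m creep '[{"travel":[0,-36,-29],"delta_rot":[0,0,0],"fingers":0},{"travel":[0,-36,-29],"delta_rot":[0,0,0],"fingers":0},{"travel":[0,-36,-29],"delta_rot":[0,0,0],"fingers":0},{"travel":[0,-36,-29],"delta_rot":[0,0,0],"fingers":0},{"travel":[0,-36,-29],"delta_rot":[0,0,0],"fingers":0},{"travel":[0,-36,-29],"delta_rot":[0,0,0],"fingers":0},{"travel":[0,-36,-29],"delta_rot":[0,0,0],"fingers":0},{"travel":[0,-36,-29],"delta_rot":[0,0,0],"fingers":0}]'
python3 -m creep '[{"travel":[0,-36,-29],"delta_rot":[0,0,0],"fingers":0},{"travel":[0,-36,-29],"delta_rot":[0,0,0],"fingers":0},{"travel":[0,-36,-29],"delta_rot":[0,0,0],"fingers":0},{"travel":[0,-36,-29],"delta_rot":[0,0,0],"fingers":0},{"travel":[30,0,0],"delta_rot":[8.25,0,0],"fingers":0},{"travel":[30,0,0],"delta_rot":[8.25,0,0],"fingers":0},{"travel":[20,0,0],"delta_rot":[0,0,0],"fingers":0},{"travel":[0,0,0],"delta_rot":[0,0,0],"fingers":0}]'
python3 - <<'E'
from h import *
c=shot("wrist","w1"); print(tool().round(3), r.observe()["joint_positions"].round(1))
E
```

```text
clock: 1.75
position: [453.8, 111.0, 233.5]
eef_rot: [142.9, 90.0, -17.5]
contact_force: [0.7, -1.1, 0.0]
grip_width: 1.002
clock: 2.55
position: [512.1, 282.5, 149.3]
eef_rot: [18.3, 89.6, -158.6]
contact_force: [-0.2, -0.0, -0.1]
grip_width: 0.998
[[-4.00000e-03  5.30000e-02 -9.99000e-01  5.13502e+02]
 [-1.00000e-03 -9.99000e-01 -5.30000e-02  2.82937e+02]
 [-1.00000e+00  1.00000e-03  4.00000e-03  1.51695e+02]
 [ 0.00000e+00  0.00000e+00  0.00000e+00  1.00000e+00]] [ 21.1  11.6  97.7   0.   70.9 108.1]
```

View pics/w1.png

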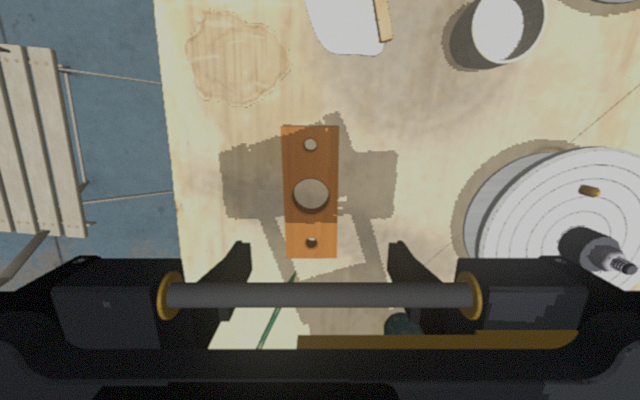

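```bash
cat >> h.py <<'E'
def bat(c,roi,z):
    hsv=cv2.cvtColor(c["pixels"],cv2.COLOR_RGB2HSV).astype(int); H,S,V=hsv[...,0],hsv[...,1],hsv[...,2]
    m=((H<15)&(S>120)&(V>50)).astype(np.uint8); k=m*0; x0,x1,y0,y1=roi; k[y0:y1,x0:x1]=m[y0:y1,x0:x1]
    cs,h=cv2.findContours(k,cv2.RETR_CCOMP,cv2.CHAIN_APPROX_NONE)
    for i,q in enumerate(cs):
        if cv2.contourArea(q)>25:
            P=ray(c,q[:,0],z,c["pose"])[:,:2].astype(np.float32)
            print(h[0][i][3],cv2.contourArea(q),q[:,0].mean(0).round(1),"minarea",[np.round(t,1) for t in cv2.minAreaRect(P)],"ctr",np.round((P.min(0)+P.max(0))/2,1))
E
python3 - <<'E'
from h import *
c=ld("w1"); bat(c,(270,350,110,270),22)
P=cloud(c); v,u=np.mgrid[0:400,0:640]
k=(u>280)&(u<340)&(v>120)&(v<230)&(c["range_z"]>0)&(P[...,2]>14)&(P[...,2]<32); print(np.median(P[k][:,2]),cv2.minAreaRect(P[k][:,:2].astype(np.float32)))
k=(u>200)&(u<260)&(v>50)&(v<110); print("table z",np.median(P[k][:,2]))
E
```

```text
-1 42.0 [309.8 243.6] minarea [array([465.3, 288.9]), array([16.9, 11.3]), np.float64(71.4)] ctr [465.9 288. ]
-1 4800.0 [310.  175.9] minarea [array([537.5, 292. ]), array([99.3, 54.5]), np.float64(3.2)] ctr [538.  291.6]
88 975.0 [309.3 194.1] minarea [array([520.6, 291. ]), array([37.4, 37.4]), np.float64(36.5)] ctr [521.  291.5]
88 25.5 [295.3 163.7] minarea [array([550.2, 307.2]), array([6.2, 7.1]), np.float64(47.2)] ctr [550.4 307.4]
88 55.5 [300.4 153. ] minarea [array([560.8, 303.3]), array([13.2,  8.7]), np.float64(40.7)] ctr [562.4 301.8]
88 42.0 [291.8 143.7] minarea [array([569.3, 311.8]), array([8.2, 9.1]), np.float64(62.4)] ctr [569.9 310.9]
88 171.5 [308.7 143.3] minarea [array([570.4, 294.1]), array([15.7, 13.5]), np.float64(85.2)] ctr [570.7 294.1]
88 26.5 [300.5 133.5] minarea [array([579.7, 303.1]), array([6.6, 5.4]), np.float64(46.7)] ctr [579.8 303.5]
88 36.0 [325.8 129.7] minarea [array([584.9, 278.9]), array([7.9, 6.1]), np.float64(25.8)] ctr [584.3 279. ]
20.828501693596024 ((534.1571655273438, 291.5000305175781), (106.147705078125, 56.107059478759766), 3.179029941558838)
table z -0.669628598689826
```

```bash
python3 -m creep '[{"travel":[35,-4,-3],"delta_rot":[0,0,0],"fingers":0},{"travel":[35,-5,-3],"delta_rot":[0,0,0],"fingers":0},{"travel":[30,0,0],"delta_rot":[0,0,0],"fingers":0},{"travel":[20,0,0],"delta_rot":[0,0,0],"fingers":0},{"travel":[8,0,0],"delta_rot":[0,0,0],"fingers":0},{"travel":[0,0,0],"delta_rot":[0,0,0],"fingers":0},{"travel":[0,0,0],"delta_rot":[0,0,0],"fingers":0}]'
python3 - <<'E'
from h import *
c=shot("wrist","w2"); print(tool().round(3))
E
```

```text
clock: 3.3
position: [521.9, 293.2, 27.5]
eef_rot: [-161.2, 89.8, 21.8]
contact_force: [0.4, -0.1, 0.7]
grip_width: 1.003
[[ 3.00000e-03  5.30000e-02 -9.99000e-01  5.22052e+02]
 [ 1.00000e-03 -9.99000e-01 -5.30000e-02  2.93297e+02]
 [-1.00000e+00 -1.00000e-03 -3.00000e-03  2.77530e+01]
 [ 0.00000e+00  0.00000e+00  0.00000e+00  1.00000e+00]]
```

View pics/w2.png

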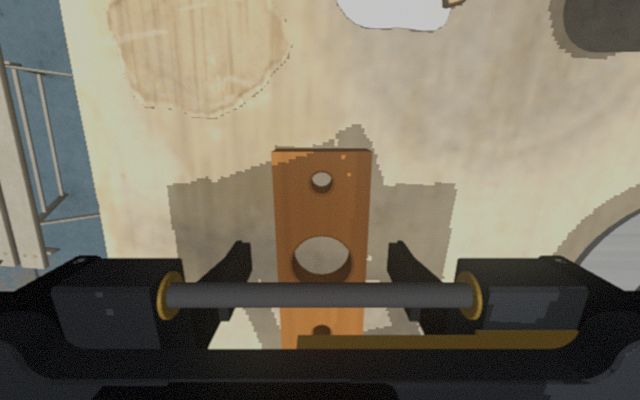

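```bash
python3 -m creep '[{"travel":[8,0,1],"delta_rot":[0,0,0],"fingers":0},{"travel":[5,0,1],"delta_rot":[0,0,0],"fingers":0},{"travel":[0,0,0],"delta_rot":[0,0,0],"fingers":255},{"travel":[0,0,0],"delta_rot":[0,0,0],"fingers":255},{"travel":[0,0,0],"delta_rot":[0,0,0],"fingers":255},{"travel":[0,0,0],"delta_rot":[0,0,0],"fingers":255},{"travel":[0,0,0],"delta_rot":[0,0,0],"fingers":255}]'
```

```text
clock: 4.05
position: [518.5, 292.6, 12.7]
eef_rot: [156.9, 90.0, -20.1]
contact_force: [-0.5, -0.4, -0.8]
grip_width: 0.64
```

```bash
python3 -m creep '[{"travel":[-20,0,0],"delta_rot":[0,0,0],"fingers":255},{"travel":[-40,0,0],"delta_rot":[0,0,0],"fingers":255},{"travel":[-45,0,0],"delta_rot":[0,0,0],"fingers":255},{"travel":[-30,0,0],"delta_rot":[0,0,0],"fingers":255},{"travel":[-10,48,0],"delta_rot":[-4,0,0],"fingers":255},{"travel":[0,48,0],"delta_rot":[-4,0,0],"fingers":255},{"travel":[0,48,0],"delta_rot":[0,0,0],"fingers":255},{"travel":[0,0,0],"delta_rot":[0,0,0],"fingers":255}]'
python3 - <<'E'
from h import *
c=shot("wrist","w3"); print(tool().round(3))
E
```

```text
clock: 4.85
position: [536.7, 144.7, 157.4]
eef_rot: [83.3, 89.9, -86.0]
contact_force: [0.2, 1.3, -2.7]
grip_width: 0.64
[[-1.00000e-03  1.87000e-01 -9.82000e-01  5.36185e+02]
 [-0.00000e+00 -9.82000e-01 -1.87000e-01  1.47176e+02]
 [-1.00000e+00  0.00000e+00  1.00000e-03  1.57290e+02]
 [ 0.00000e+00  0.00000e+00  0.00000e+00  1.00000e+00]]
```

View pics/w3.png

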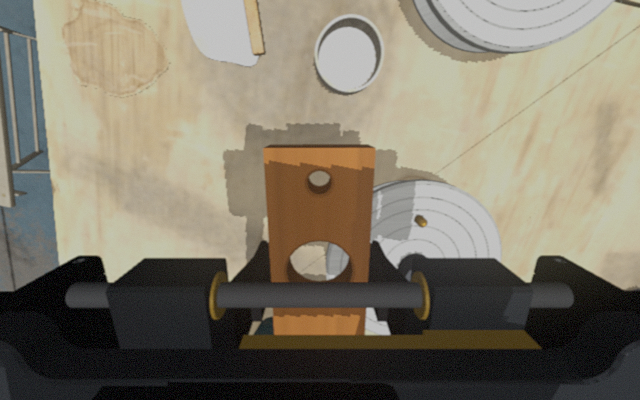

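```bash
cat >> h.py <<'E'
def toolpt(c,uv,xt):
    "px -> tool coords on plane tool x = xt"
    T=c["T_tool_cam"]; d=T[:3,:3]@np.array([(uv[0]-c["cx"])/c["fx"],(uv[1]-c["cy"])/c["fy"],1]); o=T[:3,3]
    return o+d*((xt-o[0])/d[0])
E
python3 - <<'E'
from h import *
c=ld("w3"); 
im=c["pixels"]; hsv=cv2.cvtColor(im,cv2.COLOR_RGB2HSV).astype(int); H,S,V=hsv[...,0],hsv[...,1],hsv[...,2]
m=((H<15)&(S>120)&(V>50)).astype(np.uint8); k=m*0;k[140:282,255:385]=m[140:282,255:385]
cs,h=cv2.findContours(k,cv2.RETR_CCOMP,cv2.CHAIN_APPROX_NONE)
for q in cs:
    if cv2.contourArea(q)>100:
        P=np.array([toolpt(c,t,-8.5) for t in q[:,0]]); print(cv2.contourArea(q),P.min(0).round(1),P.max(0).round(1),((P.min(0)+P.max(0))/2).round(1))
print("grasp check z rng", np.median(c["range_z"][200:230,290:350]))
P=cloud(c); print("bat top z",np.median(P[200:230,290:350,2]), c["state"]["position"])
for p in [(421,221)]: print("pin",ray(c,p,72))
cv2.imwrite("pics/w3c.png",cv2.resize(im[130:340,240:520,::-1],None,fx=2.8,fy=2.8,interpolation=cv2.INTER_CUBIC))
E
```

```text
9633.0 [ -8.5 -28.  -63.6] [-8.5 28.7  6.7] [ -8.5   0.3 -28.5]
346.0 [ -8.5  -6.9 -58.1] [ -8.5   6.5 -48.2] [ -8.5  -0.2 -53.2]
grasp check z rng 149.76076
bat top z 165.60379162041392 [536.70545895 144.66331327 157.42040773]
pin [[549.65757539  53.7829076   72.        ]]
```

View pics/w3c.png

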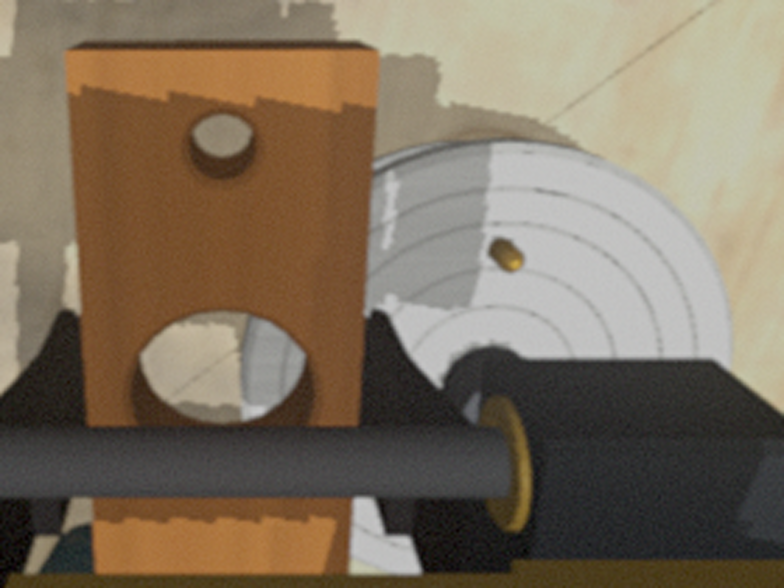

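```bash
python3 - <<'E'
from h import *
c=ld("w3")
f=lambda x,y:(x/2.8+240,y/2.8+130)
for n,p in dict(end=(222,49),endlow=(222,42),holefar=(222,112),holenear=(222,180),holeL=(187,146),holeR=(257,146),winfar=(222,310),winL=(133,380),winR=(313,380)).items(): print(n,toolpt(c,f(*p),-8.5).round(1))
E
```

```text
end [ -8.5   0.5 -68.8]
endlow [ -8.5   0.5 -70. ]
holefar [ -8.5   0.5 -57.6]
holenear [ -8.5   0.5 -44.9]
holeL [ -8.5  -5.9 -51.3]
holeR [ -8.5   6.9 -51.3]
winfar [ -8.5   0.5 -18.6]
winL [ -8.5 -17.4  -3.2]
winR [-8.5 18.9 -3.2]
```

```bash
python3 -m creep '[{"travel":[0,31,19],"delta_rot":[0,0,0],"fingers":255},{"travel":[0,31,19],"delta_rot":[0,0,0],"fingers":255},{"travel":[0,31,18],"delta_rot":[0,0,0],"fingers":255},{"travel":[0,0,0],"delta_rot":[0,0,0],"fingers":255},{"travel":[0,0,0],"delta_rot":[0,0,0],"fingers":255}]'
python3 - <<'E'
from h import *
c=shot("wrist","w4"); print(c["state"]["position"],tool().round(3)); print(r.observe()["contact_force"])
cv2.imwrite("pics/w4c.png",cv2.resize(c["pixels"][130:340,200:480,::-1],None,fx=2.8,fy=2.8,interpolation=cv2.INTER_CUBIC))
c=shot("top","t4")
cv2.imwrite("pics/t4c.png",cv2.resize(c["pixels"][180:280,230:370,::-1],None,fx=5.6,fy=5.6,interpolation=cv2.INTER_CUBIC))
E
```

```text
clock: 5.4
position: [498.7, 48.5, 157.4]
eef_rot: [-99.0, 90.0, 92.0]
contact_force: [-0.4, 0.5, -2.1]
grip_width: 0.636
[498.67552642  48.48807088 157.43821259] [[ 0.00000e+00  1.91000e-01 -9.82000e-01  4.98945e+02]
 [ 1.00000e-03 -9.82000e-01 -1.91000e-01  4.89520e+01]
 [-1.00000e+00 -1.00000e-03 -0.00000e+00  1.57509e+02]
 [ 0.00000e+00  0.00000e+00  0.00000e+00  1.00000e+00]]
[-0.25135337 -0.07626934 -2.22685456]
```

View pics/w4c.png

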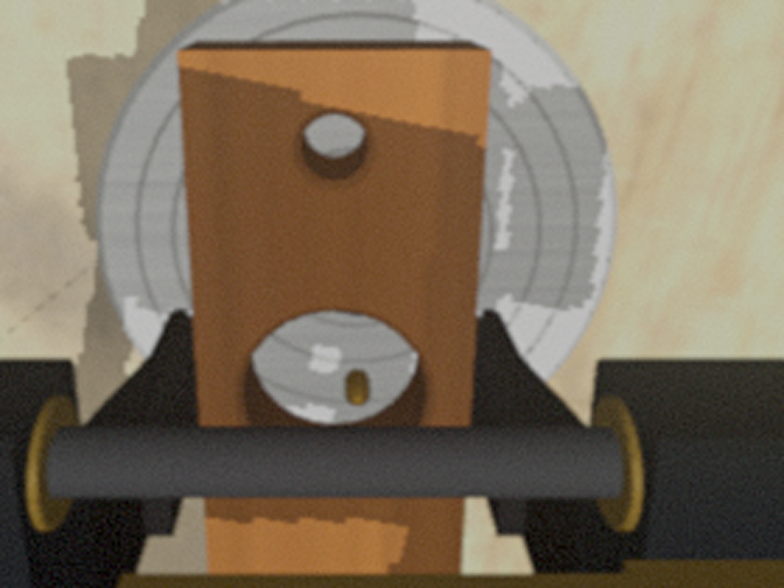

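View pics/t4c.png

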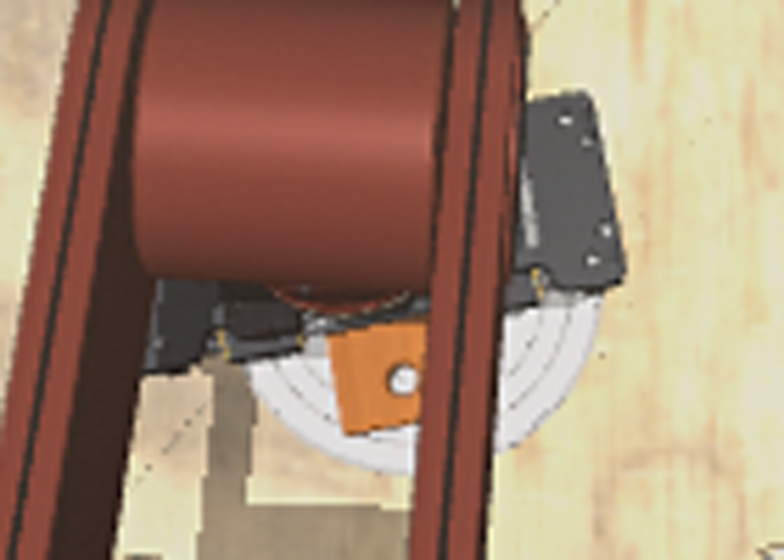

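```bash
python3 - <<'E'
from h import *
c=ld("w4")
f=lambda x,y:(x/2.8+200,y/2.8+130)
# brass mask
hsv=cv2.cvtColor(c["pixels"],cv2.COLOR_RGB2HSV).astype(int);H,S,V=hsv[...,0],hsv[...,1],hsv[...,2]
m=(S>110)&(H>15)&(H<32)
for n,roi in dict(w4=(315,340,255,285)).items():
    vv,uu=np.nonzero(m[roi[2]:roi[3],roi[0]:roi[1]]); uu+=roi[0]; vv+=roi[2]; print(len(uu),uu.min(),uu.max(),vv.min(),vv.max(),uu.mean(),vv.mean())
    pc=(uu.mean(),vv.mean()); print("pin mid @67",ray(c,pc,67)); h=c["state"]["position"][2]-67
    print("tool", toolpt(c,pc,h))
for n,p in dict(end=(335,49),holefar=(335,112),holenear=(335,180),holeL=(301,146),holeR=(369,146),winL=(246,380),winR=(426,380),pin_mid=(357,386)).items(): print(n,toolpt(c,f(*p),-8.5 if n[0]!='p' else 90).round(1))
# pin in w3
c3=ld("w3");hsv=cv2.cvtColor(c3["pixels"],cv2.COLOR_RGB2HSV).astype(int);H,S,V=hsv[...,0],hsv[...,1],hsv[...,2]
m=(S>110)&(H>15)&(H<32); vv,uu=np.nonzero(m[205:235,405:435]); print(uu.mean()+405,vv.mean()+205,len(uu)); print(ray(c3,(uu.mean()+405,vv.mean()+205),67))
E
```

```text
75 323 339 263 282 327.58666666666664 269.08
pin mid @67 [[446.0517744   29.55567961  67.        ]]
tool [90.43821259  8.64719089 55.28503865]
end [ -8.5   0.7 -68.8]
holefar [ -8.5   0.7 -57.6]
holenear [ -8.5   0.7 -44.9]
holeL [ -8.5  -5.5 -51.3]
holeR [ -8.5   6.9 -51.3]
winL [ -8.5 -17.2  -3.2]
winR [-8.5 19.1 -3.2]
pin_mid [90.   8.5 53.7]
421.1551724137931 221.4655172413793 58
[[547.81922678  51.25915025  67.        ]]
```

```bash
python3 -m creep '[{"travel":[0,4,1],"delta_rot":[-0.7,0,0],"fingers":255},{"travel":[12,3,0],"delta_rot":[0,0,0],"fingers":255},{"travel":[10,0,0],"delta_rot":[0,0,0],"fingers":255},{"travel":[0,0,0],"delta_rot":[0,0,0],"fingers":255},{"travel":[0,0,0],"delta_rot":[0,0,0],"fingers":255}]'
python3 - <<'E'
from h import *
c=shot("wrist","w5"); print(c["state"]["position"],tool().round(3)); print(r.observe()["contact_force"])
cv2.imwrite("pics/w5c.png",cv2.resize(c["pixels"][130:340,200:480,::-1],None,fx=2.8,fy=2.8,interpolation=cv2.INTER_CUBIC))
E
```

```text
clock: 6.0
position: [498.6, 41.1, 134.6]
eef_rot: [-18.5, 89.9, 173.3]
contact_force: [0.1, 0.9, -2.6]
grip_width: 0.64
[498.58127599  41.06687778 134.58654249] [[-1.00000e-03  2.03000e-01 -9.79000e-01  4.99079e+02]
 [ 0.00000e+00 -9.79000e-01 -2.03000e-01  4.09600e+01]
 [-1.00000e+00 -0.00000e+00  1.00000e-03  1.35213e+02]
 [ 0.00000e+00  0.00000e+00  0.00000e+00  1.00000e+00]]
[ 0.37749174  0.11080339 -2.54670226]
```

View pics/w5c.png

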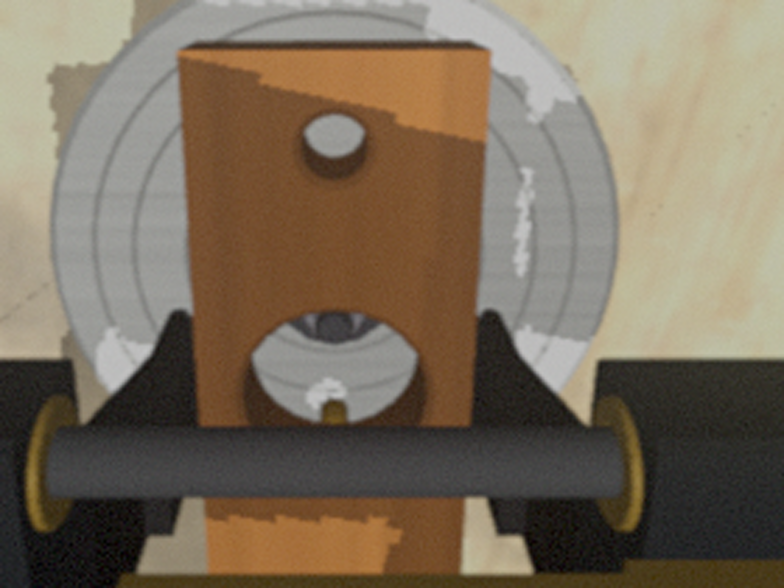

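```bash
python3 - <<'E'
from h import *
c=ld("w5")
f=lambda x,y:(x/2.8+200,y/2.8+130)
for z in (134.6,135.2): print("stud",toolpt(c,f(335,324),z-110), "pinbase far end", toolpt(c,f(334,403),z-62))
E
```

```text
stud [24.6         0.79231072 -0.10991356] pinbase far end [72.6         0.60875333 50.03419164]
stud [25.2         0.79363132  0.17020879] pinbase far end [73.2        0.6092946 50.3890516]
```

```bash
python3 -m creep '[{"travel":[15,0,0],"delta_rot":[0,0,0],"fingers":255},{"travel":[15,0,0],"delta_rot":[0,0,0],"fingers":255},{"travel":[12,0,0],"delta_rot":[0,0,0],"fingers":255},{"travel":[0,0,0],"delta_rot":[0,0,0],"fingers":255},{"travel":[0,0,0],"delta_rot":[0,0,0],"fingers":255}]'
python3 - <<'E'
from h import *
c=shot("wrist","w6"); print(c["state"]["position"],tool().round(3)); print(r.observe()["contact_force"])
cv2.imwrite("pics/w6c.png",cv2.resize(c["pixels"][130:340,200:480,::-1],None,fx=2.8,fy=2.8,interpolation=cv2.INTER_CUBIC))
E
```

```text
clock: 6.55
position: [499.3, 40.9, 93.7]
eef_rot: [-22.1, 90.0, 169.6]
contact_force: [-0.8, -0.1, -2.1]
grip_width: 0.642
[499.29275222  40.87583751  93.70205957] [[ 1.00000e-03  2.03000e-01 -9.79000e-01  4.99713e+02]
 [-0.00000e+00 -9.79000e-01 -2.03000e-01  4.08410e+01]
 [-1.00000e+00  0.00000e+00 -1.00000e-03  9.41770e+01]
 [ 0.00000e+00  0.00000e+00  0.00000e+00  1.00000e+00]]
[-0.26928508  0.48014965 -2.13718116]
```

View pics/w6c.png

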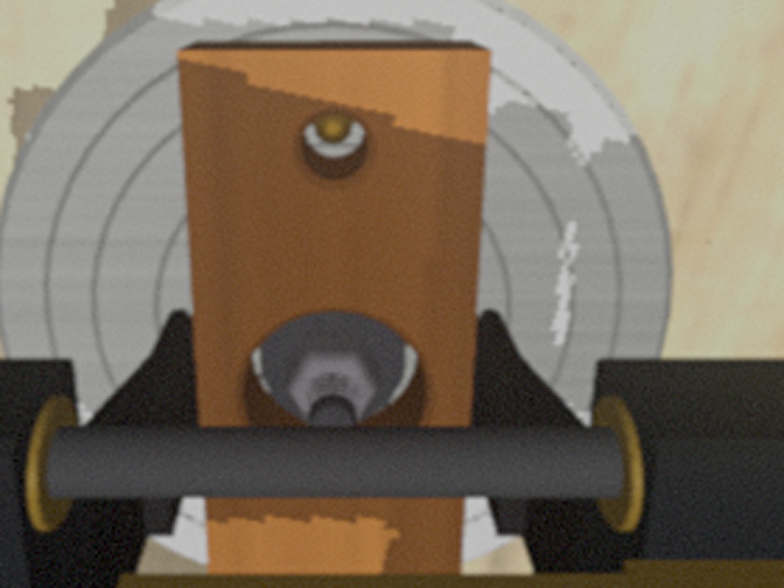

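```bash
python3 - <<'E'
from h import *
c=ld("w6")
f=lambda x,y:(x/2.8+200,y/2.8+130)
print("pintip",toolpt(c,f(333,129),93.9-74))
E
```

```text
pintip [ 19.9          0.29004957 -49.01215779]
```

```bash
python3 - <<'E'
from h import *
c=ld("w6")
cv2.imwrite("pics/w6d.png",cv2.resize(c["pixels"][160:290,280:360,::-1],None,fx=4.6,fy=4.6,interpolation=cv2.INTER_CUBIC))
cv2.imwrite("pics/w6e.png",cv2.resize(c["pixels"][165:200,300:340,::-1],None,fx=16,fy=16,interpolation=cv2.INTER_CUBIC))
E
```

```text
(no output)
```

View pics/w6e.png

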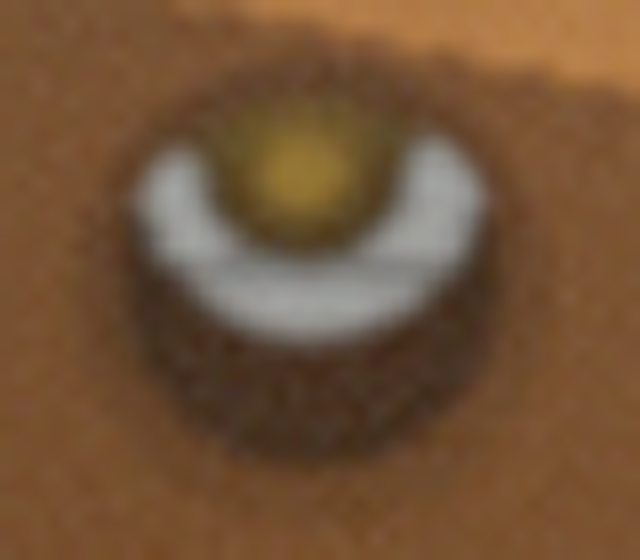

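```bash
python3 - <<'E'
from h import *
c=ld("w6")
f=lambda x,y:(x/16+300,y/16+165)
for h in (93.7,94.2): print("pintip",toolpt(c,f(302,172),h-74.5))
print("hole bottom near edge ->ctr",toolpt(c,f(305,345),13.5)[2]-6.25,"top near edge ->ctr",toolpt(c,f(305,465),-8.5)[2]-6.25,"top far",toolpt(c,f(305,95),-8.5)[2]+6.25)
print("hole L,R",toolpt(c,f(125,270),-8.5)[1],toolpt(c,f(490,270),-8.5)[1])
E
```

```text
pintip [ 19.2          0.25776324 -49.34498002]
pintip [ 19.7          0.25732132 -49.24955129]
hole bottom near edge ->ctr -50.158854926429626 top near edge ->ctr -51.2393017441023 top far -50.85263945700923
hole L,R -5.401077221141198 6.320755731132071
```

```bash
python3 -m creep '[{"travel":[3,0,1],"delta_rot":[0,0,0],"fingers":255},{"travel":[4,0,0],"delta_rot":[0,0,0],"fingers":255},{"travel":[4,0,0],"delta_rot":[0,0,0],"fingers":255},{"travel":[0,0,0],"delta_rot":[0,0,0],"fingers":255}]'
```

```text
clock: 7.0
position: [497.7, 40.7, 81.8]
eef_rot: [-13.8, 89.9, 177.9]
contact_force: [-0.4, -0.8, -2.8]
grip_width: 0.641
```

```bash
python3 - <<'E'
from h import *
c=shot("wrist","w7"); print(c["state"]["position"], r.observe()["contact_force"])
cv2.imwrite("pics/w7c.png",cv2.resize(c["pixels"][160:240,280:360,::-1],None,fx=7,fy=7,interpolation=cv2.INTER_CUBIC))
E
```

```text
[497.65868774  40.66531705  81.83602221] [-0.00353313 -0.43228617 -1.91687087]
```

View pics/w7c.png

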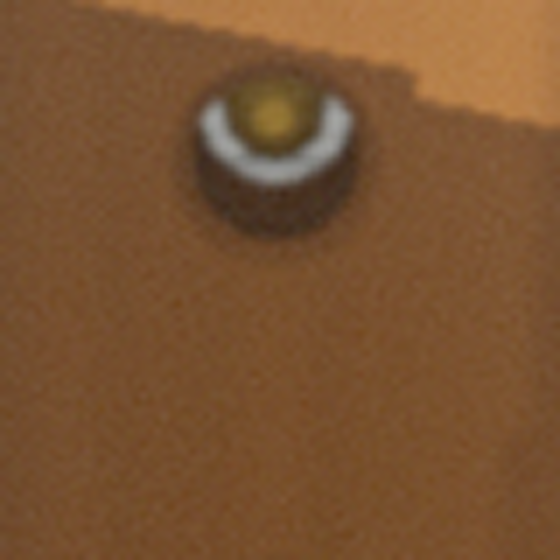

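```bash
python3 -m creep '[{"travel":[3,0,0],"delta_rot":[0,0,0],"fingers":255},{"travel":[3,0,0],"delta_rot":[0,0,0],"fingers":255},{"travel":[2,0,0],"delta_rot":[0,0,0],"fingers":255},{"travel":[0,0,0],"delta_rot":[0,0,0],"fingers":255},{"travel":[0,0,0],"delta_rot":[0,0,0],"fingers":255}]'
```

```text
clock: 7.55
position: [498.2, 40.7, 74.5]
eef_rot: [-25.1, 90.0, 166.6]
contact_force: [-0.1, 0.6, -2.2]
grip_width: 0.643
```

```bash
python3 -m creep '[{"travel":[1,0,0],"delta_rot":[0,0,0],"fingers":255},{"travel":[1,0,0],"delta_rot":[0,0,0],"fingers":255},{"travel":[0,0,0],"delta_rot":[0,0,0],"fingers":255}]'
```

```text
clock: 7.85
position: [498.4, 40.7, 72.7]
eef_rot: [167.6, 90.0, -0.7]
contact_force: [-0.3, 0.6, -1.6]
grip_width: 0.64
```

```bash
python3 -m creep '[{"travel":[0.5,0,0],"delta_rot":[0,0,0],"fingers":255},{"travel":[0,0,0],"delta_rot":[0,0,0],"fingers":0},{"travel":[0,0,0],"delta_rot":[0,0,0],"fingers":0},{"travel":[0,0,0],"delta_rot":[0,0,0],"fingers":0},{"travel":[-15,0,0],"delta_rot":[0,0,0],"fingers":0},{"travel":[-45,0,0],"delta_rot":[0,0,0],"fingers":0},{"travel":[-45,0,0],"delta_rot":[0,0,0],"fingers":0},{"travel":[0,0,0],"delta_rot":[0,0,0],"fingers":0}]'
python3 - <<'E'
from h import *
c=shot("wrist","w8"); print(c["state"]["position"],tool().round(3), r.observe()["joint_positions"])
P=cloud(c); 
c2=shot("scene","s8")
cv2.imwrite("pics/s8c.png",cv2.resize(c2["pixels"][180:300,240:400,::-1],None,fx=5,fy=5,interpolation=cv2.INTER_CUBIC))
E
```

```text
clock: 8.65
position: [502.8, 40.4, 184.2]
eef_rot: [164.2, 89.3, -4.1]
contact_force: [0.5, -0.2, 1.2]
grip_width: 0.997
[502.825513    40.38429982 184.24300422] [[ 8.00000e-03  2.03000e-01 -9.79000e-01  5.01106e+02]
 [-1.00000e-03 -9.79000e-01 -2.03000e-01  4.04590e+01]
 [-1.00000e+00  2.00000e-03 -8.00000e-03  1.81092e+02]
 [ 0.00000e+00  0.00000e+00  0.00000e+00  1.00000e+00]] [-4.37887709e+00 -2.06929041e+00  1.09006964e+02  2.53470807e-04
  7.25890300e+01  7.38929204e+01]
```

View pics/w8.png

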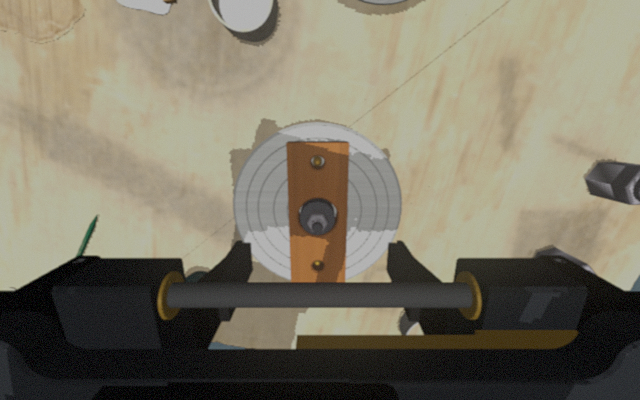

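View pics/s8c.png

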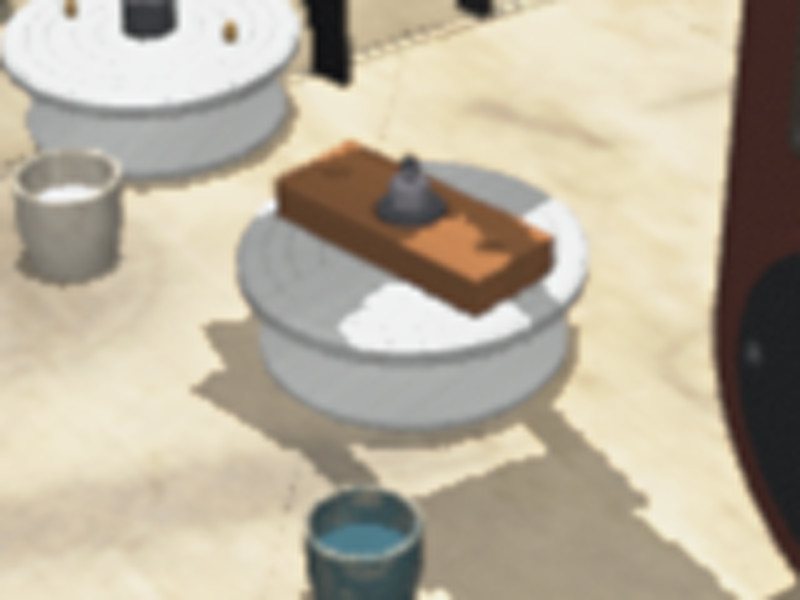

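```bash
python3 -m creep '[{"travel":[0,43,13],"delta_rot":[0,0,0],"fingers":0},{"travel":[0,43,13],"delta_rot":[0,0,0],"fingers":0},{"travel":[0,43,13],"delta_rot":[0,0,0],"fingers":0},{"travel":[0,43,13],"delta_rot":[0,0,0],"fingers":0},{"travel":[0,43,13],"delta_rot":[0,0,0],"fingers":0},{"travel":[0,43,13],"delta_rot":[0,0,0],"fingers":0},{"travel":[0,43,13],"delta_rot":[0,0,0],"fingers":0},{"travel":[0,0,0],"delta_rot":[0,0,0],"fingers":0}]'
python3 - <<'E'
from h import *
c=shot("wrist","w9"); print(c["state"]["position"],tool().round(3), r.observe()["joint_positions"])
E
```

```text
clock: 9.55
position: [468.5, -276.9, 175.2]
eef_rot: [-2.0, 89.9, -170.5]
contact_force: [-0.5, 0.8, 0.1]
grip_width: 1.001
[ 468.53445054 -276.92884294  175.16681358] [[-3.00000e-03  1.99000e-01 -9.80000e-01  4.68765e+02]
 [ 2.00000e-03 -9.80000e-01 -1.99000e-01 -2.74286e+02]
 [-1.00000e+00 -2.00000e-03  2.00000e-03  1.74913e+02]
 [ 0.00000e+00  0.00000e+00  0.00000e+00  1.00000e+00]] [-3.86477005e+01  4.45570402e+00  1.03068212e+02 -1.07823429e-02
  7.26617902e+01  3.98729676e+01]
```

View pics/w9.png

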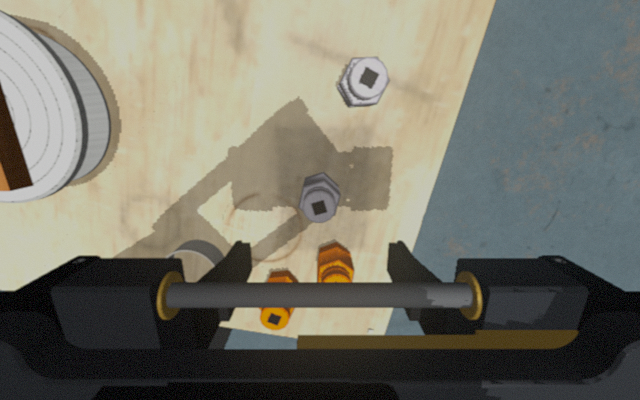

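```bash
python3 - <<'E'
from h import *
c=ld("w9")
a=cv2.resize(c["pixels"][165:235,290:350,::-1],(480,560),interpolation=cv2.INTER_CUBIC)
b=cv2.resize(c["pixels"][45:115,335:395,::-1],(480,560),interpolation=cv2.INTER_CUBIC)
b=b[:,:320]; 
cv2.imwrite("pics/w9a.png",a); cv2.imwrite("pics/w9b.png",cv2.resize(c["pixels"][45:115,330:395,::-1],(520,560),interpolation=cv2.INTER_CUBIC))
t=ld("top0")
print("orange",ray(t,[[440,273],[418,294]],70),"cutter",ray(t,[374,290],32))
E
```

```text
orange [[ 390.89933035 -301.66307036   70.        ]
 [ 339.28694133 -244.94719876   70.        ]] cutter [[ 346.86791589 -139.88594278   32.        ]]
```

View pics/w9a.png

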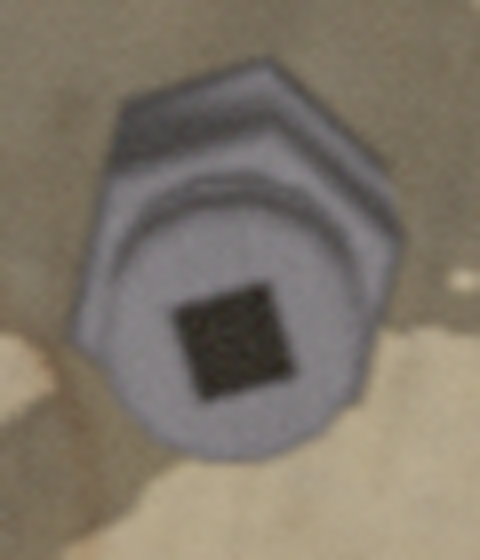

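View pics/w9b.png

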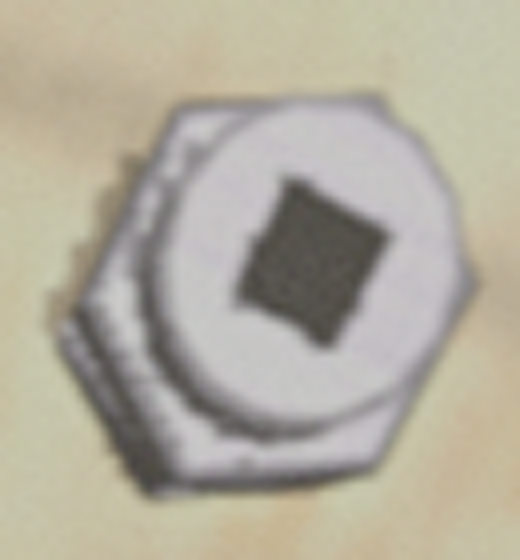

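```bash
python3 - <<'E'
from h import *
c=ld("w9")
def A(p,o,z): return ray(c,np.array(p)/8+o,z)[:,:2]
def ang(P,closed=True):
    d=np.roll(P,-1,0)-P if closed else P[1:]-P[:-1]; return np.degrees(np.arctan2(d[:,1],d[:,0])),np.linalg.norm(d,axis=1)
for n,o,hexp,sq,circ in (("q",(290,165),[(75,335),(112,165),(275,120),(400,240),(360,405)],[(172,318),(268,283),(298,373),(205,403)],[(110,340),(365,330),(235,200),(235,462)]),
   ("p",(330,45),[(155,492),(78,305),(180,103),(380,97),(475,285),(375,470)],[(292,178),(388,235),(330,350),(238,300)],[(155,262),(465,265),(310,100),(310,432)])):
    o=np.array(o); H=A(hexp,o,50); a,l=ang(H,False); print(n,"hex ctr",H.mean(0) if len(H)==6 else None,"ang%60",(a%60).round(1),l.round(1))
    S=A(sq,o,70); a,l=ang(S); print(" sq ctr",S.mean(0),"ang%90",(a%90).round(1),(a%30).round(1),l.round(1))
    C=A(circ,o,70); print(" circ",C.round(1).tolist(),C.mean(0))
E
```

```text
q hex ctr None ang%60 [58.6 57.2 57.3 59.5] [22.9 21.2 22.2 22.6]
 sq ctr [ 470.19085338 -277.36497108] ang%90 [32.3 29.5 30.3 31.4] [ 2.3 29.5  0.3  1.4] [12.2 11.8 11.8 11.4]
 circ [[467.8, -262.6], [475.0, -292.1], [487.5, -273.8], [455.5, -280.3]] [ 471.46718114 -277.16214273]
p hex ctr [ 588.70244617 -294.37333555] ang%60 [36.7 43.7 43.  43.6 44.3] [21.9 23.  21.9 22.3 21.9]
 sq ctr [ 589.26589098 -295.18746235] ang%90 [73.9 75.4 75.4 77.8] [13.9 15.4 15.4 17.8] [11.5 12.2 11.  12.6]
 circ [[586.4, -279.1], [592.5, -310.7], [604.2, -291.1], [573.6, -299.0]] [ 589.20934933 -294.99443413]
```

```bash
python3 -m creep '[{"travel":[30,0,-1],"delta_rot":[6.3,0,0],"fingers":0},{"travel":[40,0,-1],"delta_rot":[6.3,0,0],"fingers":0},{"travel":[40,0,0],"delta_rot":[0,0,0],"fingers":0},{"travel":[20,0,0],"delta_rot":[0,0,0],"fingers":0},{"travel":[0,0,0],"delta_rot":[0,0,0],"fingers":0},{"travel":[0,0,0],"delta_rot":[0,0,0],"fingers":0}]'
python3 - <<'E'
from h import *
c=shot("wrist","w10"); print(c["state"]["position"],tool().round(3))
E
```

```text
clock: 10.2
position: [472.0, -270.9, 46.5]
eef_rot: [-42.6, 89.9, 136.6]
contact_force: [-0.5, -0.4, 0.5]
grip_width: 1.002
[ 472.00110926 -270.90962726   46.52037452] [[ 1.00000e-03 -1.40000e-02 -1.00000e+00  4.72916e+02]
 [-0.00000e+00 -1.00000e+00  1.40000e-02 -2.71803e+02]
 [-1.00000e+00  0.00000e+00 -1.00000e-03  4.78010e+01]
 [ 0.00000e+00  0.00000e+00  0.00000e+00  1.00000e+00]]
```

View pics/w10.png

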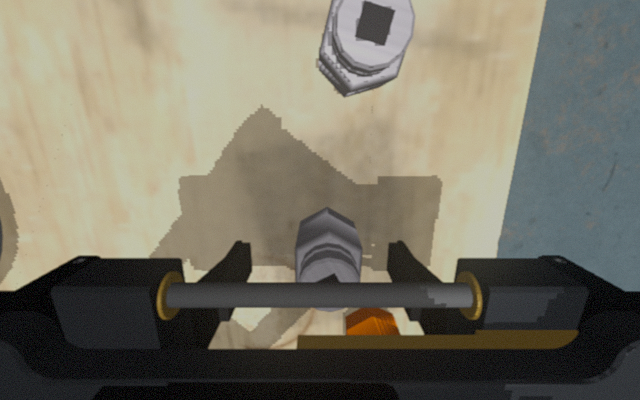

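```bash
python3 -m creep '[{"travel":[5,5,1],"delta_rot":[0,0,0],"fingers":0},{"travel":[10,0,0],"delta_rot":[0,0,0],"fingers":0},{"travel":[10,0,0],"delta_rot":[0,0,0],"fingers":0},{"travel":[0,0,0],"delta_rot":[0,0,0],"fingers":0}]'
python3 - <<'E'
from h import *
c=shot("wrist","w11"); print(c["state"]["position"],tool().round(3))
cv2.imwrite("pics/w11c.png",cv2.resize(c["pixels"][200:340,200:440,::-1],None,fx=3.3,fy=3.3,interpolation=cv2.INTER_CUBIC))
E
```

```text
clock: 10.65
position: [470.0, -276.4, 20.2]
eef_rot: [-38.9, 89.8, 140.3]
contact_force: [-0.0, 0.7, 0.2]
grip_width: 1.001
[ 469.95703571 -276.38820456   20.23271033] [[-2.00000e-03 -1.60000e-02 -1.00000e+00  4.70291e+02]
 [ 2.00000e-03 -1.00000e+00  1.60000e-02 -2.76636e+02]
 [-1.00000e+00 -2.00000e-03  2.00000e-03  2.08600e+01]
 [ 0.00000e+00  0.00000e+00  0.00000e+00  1.00000e+00]]
```

View pics/w11c.png

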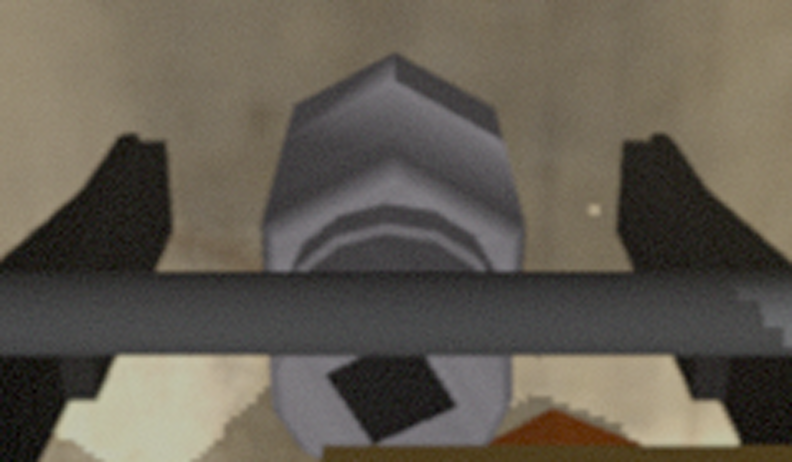

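```bash
python3 -m creep '[{"travel":[0,0,0],"delta_rot":[0,0,0],"fingers":255},{"travel":[0,0,0],"delta_rot":[0,0,0],"fingers":255},{"travel":[0,0,0],"delta_rot":[0,0,0],"fingers":255},{"travel":[0,0,0],"delta_rot":[0,0,0],"fingers":255},{"travel":[0,0,0],"delta_rot":[0,0,0],"fingers":255},{"travel":[0,0,0],"delta_rot":[0,0,0],"fingers":255}]'
python3 - <<'E'
from h import *
c=shot("wrist","w12"); print(c["state"]["position"],tool().round(3),r.observe()["grip_width"]*87)
cv2.imwrite("pics/w12c.png",cv2.resize(c["pixels"][200:340,200:440,::-1],None,fx=3.3,fy=3.3,interpolation=cv2.INTER_CUBIC))
E
```

```text
clock: 11.3
position: [471.3, -277.3, 22.2]
eef_rot: [145.1, 90.0, -35.8]
contact_force: [-0.8, -0.2, 0.1]
grip_width: 0.538
[ 471.26201333 -277.26875488   22.15859808] [[ 0.00000e+00 -1.50000e-02 -1.00000e+00  4.71203e+02]
 [-0.00000e+00 -1.00000e+00  1.50000e-02 -2.77261e+02]
 [-1.00000e+00  0.00000e+00 -0.00000e+00  2.20960e+01]
 [ 0.00000e+00  0.00000e+00  0.00000e+00  1.00000e+00]] 43.05854356826904
```

View pics/w12c.png

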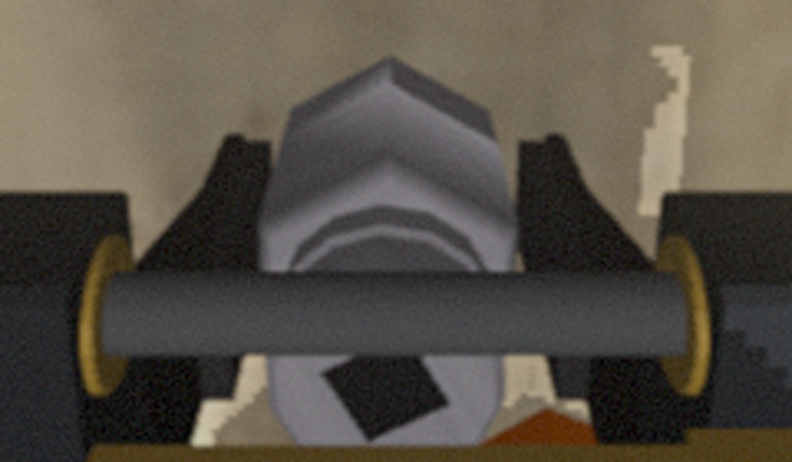

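```bash
python3 -m creep '[{"travel":[0,0,0],"delta_rot":[0,0,0],"fingers":255},{"travel":[0,0,0],"delta_rot":[0,0,0],"fingers":255},{"travel":[0,0,0],"delta_rot":[0,0,0],"fingers":255}]'
```

```text
clock: 11.65
position: [471.2, -277.1, 22.1]
eef_rot: [-67.4, 90.0, 111.7]
contact_force: [1.1, 0.7, 1.7]
grip_width: 0.459
```

```bash
python3 -m creep '[{"travel":[-25,0,0],"delta_rot":[0,0,0],"fingers":255},{"travel":[-40,0,0],"delta_rot":[0,0,0],"fingers":255},{"travel":[-40,0,0],"delta_rot":[0,0,0],"fingers":255},{"travel":[-20,0,0],"delta_rot":[0,0,0],"fingers":255},{"travel":[0,0,0],"delta_rot":[0,0,0],"fingers":255}]'
python3 - <<'E'
from h import *
c=shot("wrist","w13"); print(c["state"]["position"],r.observe()["contact_force"])
cv2.imwrite("pics/w13c.png",cv2.resize(c["pixels"][200:340,200:440,::-1],None,fx=3.3,fy=3.3,interpolation=cv2.INTER_CUBIC))
E
```

```text
clock: 12.15
position: [473.1, -278.8, 150.6]
eef_rot: [141.3, 89.6, -39.6]
contact_force: [-0.3, -0.7, -2.8]
grip_width: 0.456
[ 473.11305217 -278.82272584  150.56250193] [-0.61923271  0.10200022 -3.67508224]
```

View pics/w13c.png

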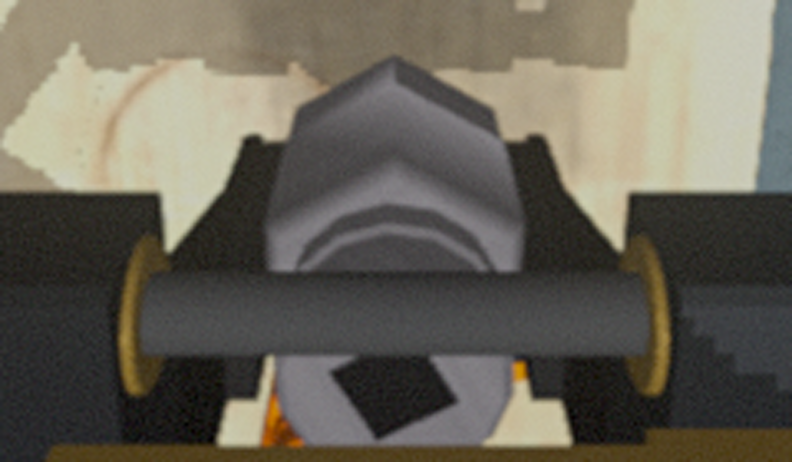

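```bash
python3 -m creep '[{"travel":[0,-45,-3],"delta_rot":[0,0,0],"fingers":255},{"travel":[0,-45,-3],"delta_rot":[0,0,0],"fingers":255},{"travel":[0,-45,-3],"delta_rot":[0,0,0],"fingers":255},{"travel":[0,-45,-3],"delta_rot":[0,0,0],"fingers":255},{"travel":[0,-45,-3],"delta_rot":[0,0,0],"fingers":255},{"travel":[0,-45,-3],"delta_rot":[0,0,0],"fingers":255},{"travel":[0,-40,-3],"delta_rot":[0,0,0],"fingers":255},{"travel":[0,0,0],"delta_rot":[5.8,0,0],"fingers":255}]'
python3 -m creep '[{"travel":[0,0,0],"delta_rot":[5.8,0,0],"fingers":255},{"travel":[0,0,0],"delta_rot":[5.8,0,0],"fingers":255},{"travel":[0,0,0],"delta_rot":[0,0,0],"fingers":255},{"travel":[0,0,0],"delta_rot":[0,0,0],"fingers":255}]'
python3 - <<'E'
from h import *
c=shot("wrist","w14"); print(c["state"]["position"],tool().round(3),r.observe()["joint_positions"].round(1))
E
```

```text
clock: 13.0
position: [494.9, 37.1, 144.0]
eef_rot: [-19.3, 89.7, 154.2]
contact_force: [-0.8, -0.9, -3.6]
grip_width: 0.453
clock: 13.4
position: [495.6, 32.5, 145.0]
eef_rot: [13.2, 89.8, 175.1]
contact_force: [0.9, 0.1, -3.2]
grip_width: 0.456
[495.62855279  32.46646284 145.02540443] [[-3.00000e-03 -3.12000e-01 -9.50000e-01  4.95959e+02]
 [ 0.00000e+00 -9.50000e-01  3.12000e-01  3.23690e+01]
 [-1.00000e+00  1.00000e-03  3.00000e-03  1.45506e+02]
 [ 0.00000e+00  0.00000e+00  0.00000e+00  1.00000e+00]] [-5.400e+00 -1.000e-01  1.111e+02 -0.000e+00  6.910e+01  1.028e+02]
```

View pics/w14.png

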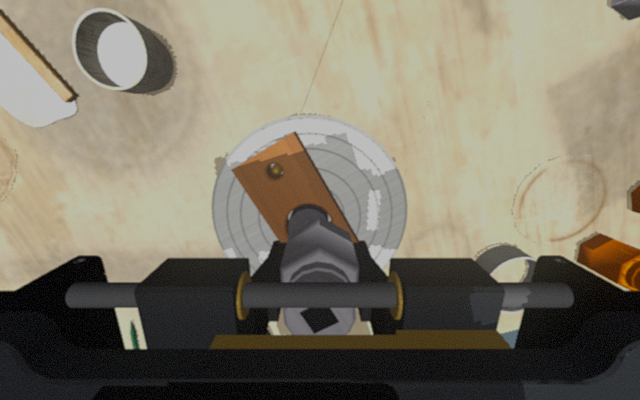

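```bash
python3 - <<'E'
from h import *
c=ld("w13")
f=lambda x,y:(x/3.3+200,y/3.3+200)
print("mouth vtx->ctr",toolpt(c,f(395,57),22.1)+[0,0,23.1],"shoulder",toolpt(c,f(397,163),-27.9)+[0,0,23.1])
print("mouth corners L,R",toolpt(c,f(294,110),22.1),toolpt(c,f(495,110),22.1))
c=ld("w14")
cv2.imwrite("pics/w14c.png",cv2.resize(c["pixels"][105:265,200:420,::-1],None,fx=3.6,fy=3.6,interpolation=cv2.INTER_CUBIC))
E
```

```text
mouth vtx->ctr [22.1         1.07445798  1.49339534] shoulder [-27.9          1.26602609   0.30263424]
mouth corners L,R [ 22.1        -19.17666164 -10.33554994] [ 22.1         21.15142656 -10.35977455]
```

View pics/w14c.png

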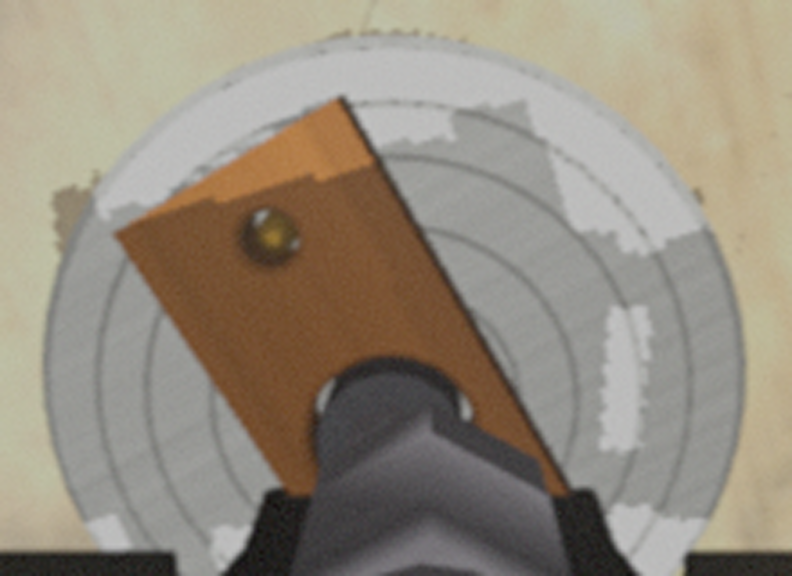

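```bash
cat >> h.py <<'E'
from scipy.optimize import least_squares
def circ(P,R):
    return least_squares(lambda q:np.hypot(P[:,0]-q[0],P[:,1]-q[1])-R,P.mean(0)).x
E
python3 - <<'E'
from h import *
c=ld("w14")
f=lambda x,y:(x/3.6+200,y/3.6+105)
pts=[(45,360),(60,262),(745,360),(690,196),(400,40),(500,56),(95,480),(722,465),(130,160),(260,70),(600,103)]
h=145.2
P=np.array([toolpt(c,f(*p),h-60) for p in pts])[:,1:]
q=circ(P,88); print("wheel ctr tool y,z",q,(np.hypot(*(P-q).T)-88).round(1))
pin=toolpt(c,f(272,238),h-74.5); hole=toolpt(c,f(270,236),h-82); print("pin",pin,"hole",hole)
R=tool()[:3,:3]; w=np.radians(11.7); d=R.T@np.array([np.cos(w),np.sin(w),0]); print("ctr from pin",pin-52*d, "hole",hole-52*d)
E
```

```text
wheel ctr tool y,z [-6.21274502  2.9713158 ] [-0.7  0.6 -2.6 -1.5  0.1 -0.2 -8.9 -5.9 -0.9 -0.8 -0.4]
pin [ 70.7        -33.47407569 -43.57497838] hole [ 63.2        -32.70858953 -45.30837851]
ctr from pin [70.83011789 -7.59087904  1.5253897 ] hole [63.33011789 -6.82539288 -0.20801043]
```

```bash
python3 -m creep '[{"travel":[0,-8.5,-0.5],"delta_rot":[0,0,0],"fingers":255},{"travel":[0,0,0],"delta_rot":[0,0,0],"fingers":255},{"travel":[10,0,0],"delta_rot":[0,0,0],"fingers":255},{"travel":[8,0,0],"delta_rot":[0,0,0],"fingers":255},{"travel":[0,0,0],"delta_rot":[0,0,0],"fingers":255},{"travel":[0,0,0],"delta_rot":[0,0,0],"fingers":255}]'
python3 - <<'E'
from h import *
c=shot("wrist","w15"); print(c["state"]["position"],tool().round(3))
cv2.imwrite("pics/w15c.png",cv2.resize(c["pixels"][105:265,200:420,::-1],None,fx=3.6,fy=3.6,interpolation=cv2.INTER_CUBIC))
E
```

```text
clock: 14.05
position: [499.6, 40.3, 128.4]
eef_rot: [15.5, 89.9, 177.2]
contact_force: [-0.4, 0.3, -2.8]
grip_width: 0.456
[499.57139342  40.27193746 128.37335669] [[-0.00000e+00 -3.14000e-01 -9.50000e-01  4.99931e+02]
 [ 0.00000e+00 -9.50000e-01  3.14000e-01  4.02620e+01]
 [-1.00000e+00  0.00000e+00  0.00000e+00  1.28831e+02]
 [ 0.00000e+00  0.00000e+00  0.00000e+00  1.00000e+00]]
```

View pics/w15c.png

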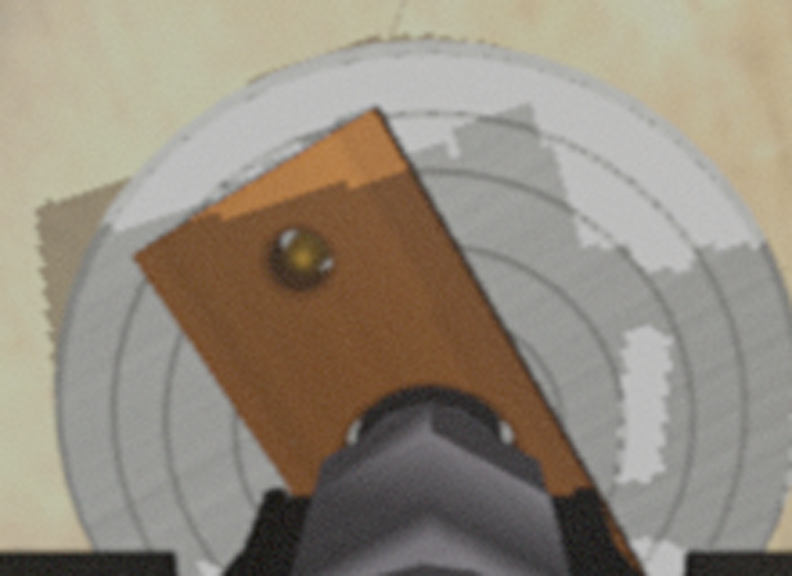

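```bash
python3 - <<'E'
from h import *
c=ld("w15")
f=lambda x,y:(x/3.6+200,y/3.6+105)
h=128.5
pts=[(57,365),(110,235),(785,340),(400,42),(500,56),(250,85),(700,180),(600,105),(180,150)]
P=np.array([toolpt(c,f(*p),h-60) for p in pts])[:,1:]
q=circ(P,88); print("wheel ctr tool y,z",q,(np.hypot(*(P-q).T)-88).round(1))
pin=toolpt(c,f(304,257),h-74.5); hole=toolpt(c,f(302,259),h-82)
R=tool()[:3,:3]; w=np.radians(11.7); d=R.T@np.array([np.cos(w),np.sin(w),0]); print("ctr from pin",pin-52*d, "hole",hole-52*d)
print("win far edge",toolpt(c,f(431,388),h-82), "socket mouth vtx",toolpt(c,f(431,404),22.1)+[0,0,23.1])
# bat edges for yaw
A=np.array([toolpt(c,f(*p),h-82) for p in [(136,256),(378,108),(590,490),(290,485)]]); 
W=lambda v:R@v
for i,j in((0,1),(1,2),(0,3)): v=W(A[j]-A[i]); print(np.degrees(np.arctan2(v[1],v[0])))
E
```

```text
wheel ctr tool y,z [0.12793901 6.43117052] [-2.  -2.6 -2.5  3.1  1.6  2.1 -1.8 -1.4 -1.5]
ctr from pin [54.0235622   1.47872733  2.46790978] hole [46.5235622   2.00652298  1.41724736]
win far edge [ 46.5          1.48959854 -16.85391126] socket mouth vtx [22.1         1.43044245  1.19924355]
-77.83057189889975
-169.08066737031265
-168.229478124184
```

```bash
python3 -m creep '[{"travel":[4,0,0.8],"delta_rot":[0,0,0],"fingers":255},{"travel":[3,0,0],"delta_rot":[0,0,0],"fingers":255},{"travel":[3,0,0],"delta_rot":[0,0,0],"fingers":255},{"travel":[2,0,0],"delta_rot":[0,0,0],"fingers":255},{"travel":[0,0,0],"delta_rot":[0,0,0],"fingers":255}]'
```

```text
clock: 14.6
position: [499.0, 40.6, 116.6]
eef_rot: [14.2, 90.0, 176.0]
contact_force: [-0.2, 0.6, -2.4]
grip_width: 0.451
```

```bash
python3 -m creep '[{"travel":[2,0,0],"delta_rot":[0,0,0],"fingers":255},{"travel":[2,0,0],"delta_rot":[0,0,0],"fingers":255},{"travel":[0,0,0],"delta_rot":[0,0,0],"fingers":255}]'
```

```text
clock: 14.9
position: [499.7, 40.6, 114.9]
eef_rot: [173.0, 90.0, -25.2]
contact_force: [-6.5, 0.3, 10.5]
grip_width: 0.454
```

```bash
python3 -m creep '[{"travel":[-4,0,0],"delta_rot":[0,0,0],"fingers":255},{"travel":[0,0,1],"delta_rot":[0,0,0],"fingers":255},{"travel":[2,0,0],"delta_rot":[0,0,0],"fingers":255},{"travel":[2,0,0],"delta_rot":[0,0,0],"fingers":255},{"travel":[0,0,0],"delta_rot":[0,0,0],"fingers":255}]'
```

```text
clock: 15.4
position: [498.6, 40.9, 114.8]
eef_rot: [116.5, 90.0, -81.7]
contact_force: [-6.5, 0.2, 15.5]
grip_width: 0.456
```

```bash
python3 -m creep '[{"travel":[-4,0,0],"delta_rot":[0,0,0],"fingers":255},{"travel":[0,0,1.2],"delta_rot":[0,0,0],"fingers":255},{"travel":[2,0,0],"delta_rot":[0,0,0],"fingers":255},{"travel":[2,0,0],"delta_rot":[0,0,0],"fingers":255},{"travel":[0,0,0],"delta_rot":[0,0,0],"fingers":255}]'
python3 - <<'E'
from h import *
s=r.observe(); print(s["contact_force"],s["torque"],s["position"])
c=shot("wrist","w16"); cv2.imwrite("pics/w16c.png",cv2.resize(c["pixels"][105:265,200:420,::-1],None,fx=3.6,fy=3.6,interpolation=cv2.INTER_CUBIC))
c=shot("scene","s16"); cv2.imwrite("pics/s16c.png",cv2.resize(c["pixels"][150:300,240:420,::-1],None,fx=4,fy=4,interpolation=cv2.INTER_CUBIC))
E
```

```text
clock: 15.9
position: [497.2, 41.3, 114.8]
eef_rot: [27.8, 90.0, -170.4]
contact_force: [-8.7, 1.0, 17.1]
grip_width: 0.458
[-8.68480028  1.00800891 17.11143948] [ 0.09921583  1.56144396 -0.02143785] [497.21690797  41.28159913 114.82007866]
```

View pics/w16c.png

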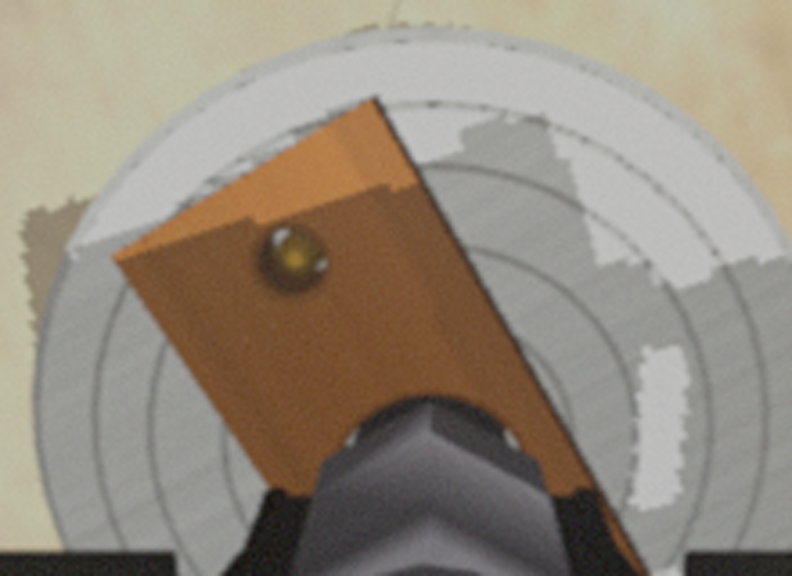

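View pics/s16c.png

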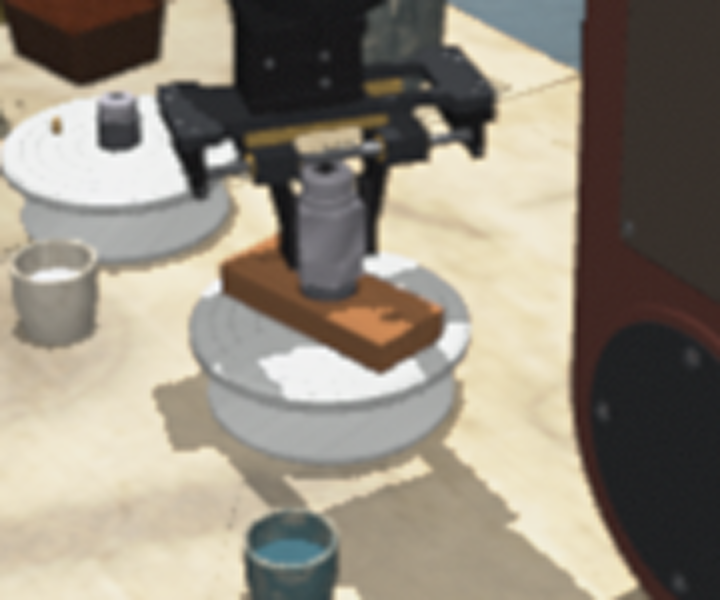

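```bash
python3 -m creep '[{"travel":[-15,0,0],"delta_rot":[0,0,0],"fingers":255},{"travel":[-18,0,0],"delta_rot":[0,0,0],"fingers":255},{"travel":[0,20,-5],"delta_rot":[0,0,0],"fingers":255},{"travel":[0,44,-11],"delta_rot":[0,0,0],"fingers":255},{"travel":[0,44,-11],"delta_rot":[0,0,0],"fingers":255},{"travel":[0,44,-11],"delta_rot":[0,0,0],"fingers":255},{"travel":[0,44,-11],"delta_rot":[0,0,0],"fingers":255},{"travel":[0,44,-11],"delta_rot":[0,0,0],"fingers":255}]'
python3 -m creep '[{"travel":[20,44,-11],"delta_rot":[0,0,0],"fingers":255},{"travel":[40,26,-4],"delta_rot":[0,0,0],"fingers":255},{"travel":[30,0,0],"delta_rot":[0,0,0],"fingers":255},{"travel":[10,0,0],"delta_rot":[0,0,0],"fingers":255},{"travel":[0,0,0],"delta_rot":[0,0,0],"fingers":255},{"travel":[0,0,0],"delta_rot":[0,0,0],"fingers":255}]'
python3 - <<'E'
from h import *
c=shot("wrist","w17"); print(c["state"]["position"],tool().round(3))
E
```

```text
clock: 16.8
position: [478.2, -207.0, 145.3]
eef_rot: [-24.4, 90.0, 137.3]
contact_force: [1.5, -0.2, -2.8]
grip_width: 0.458
clock: 17.4
position: [472.0, -276.4, 47.0]
eef_rot: [163.7, 89.9, -34.5]
contact_force: [0.6, -0.6, -2.4]
grip_width: 0.456
[ 472.03220772 -276.44477286   46.956568  ] [[ 2.00000e-03 -3.13000e-01 -9.50000e-01  4.72588e+02]
 [-2.00000e-03 -9.50000e-01  3.13000e-01 -2.76825e+02]
 [-1.00000e+00  1.00000e-03 -3.00000e-03  4.77340e+01]
 [ 0.00000e+00  0.00000e+00  0.00000e+00  1.00000e+00]]
```

View pics/w17.png

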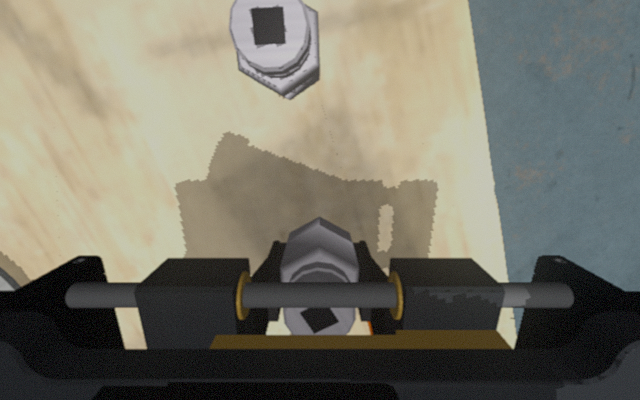

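```bash
python3 -m creep '[{"travel":[12,0,0],"delta_rot":[0,0,0],"fingers":255},{"travel":[8,0,0],"delta_rot":[0,0,0],"fingers":255},{"travel":[2,0,0],"delta_rot":[0,0,0],"fingers":255},{"travel":[1,0,0],"delta_rot":[0,0,0],"fingers":255},{"travel":[0,0,0],"delta_rot":[0,0,0],"fingers":255},{"travel":[0,0,0],"delta_rot":[0,0,0],"fingers":255}]'
```

```text
clock: 18.05
position: [471.4, -276.8, 23.2]
eef_rot: [157.2, 90.0, -41.1]
contact_force: [0.1, 0.2, -2.1]
grip_width: 0.456
```

```bash
python3 -m creep '[{"travel":[1,0,0],"delta_rot":[0,0,0],"fingers":255},{"travel":[0.5,0,0],"delta_rot":[0,0,0],"fingers":255},{"travel":[0,0,0],"delta_rot":[0,0,0],"fingers":255}]'
```

```text
clock: 18.35
position: [471.5, -276.9, 22.1]
eef_rot: [155.4, 90.0, -42.8]
contact_force: [-2.1, 0.3, 2.0]
grip_width: 0.455
```

```bash
python3 -m creep '[{"travel":[0,0,0],"delta_rot":[0,0,0],"fingers":0},{"travel":[0,0,0],"delta_rot":[0,0,0],"fingers":0},{"travel":[0,0,0],"delta_rot":[0,0,0],"fingers":0},{"travel":[0,0,0],"delta_rot":[0,0,0],"fingers":0},{"travel":[-20,0,0],"delta_rot":[0,0,0],"fingers":0},{"travel":[-40,0,0],"delta_rot":[0,0,0],"fingers":0},{"travel":[-40,0,0],"delta_rot":[0,0,0],"fingers":0},{"travel":[0,-6,-39],"delta_rot":[-2.3,0,0],"fingers":0}]'
python3 -m creep '[{"travel":[0,-7,-39],"delta_rot":[0,0,0],"fingers":0},{"travel":[0,-7,-39],"delta_rot":[0,0,0],"fingers":0},{"travel":[0,0,0],"delta_rot":[0,0,0],"fingers":0},{"travel":[0,0,0],"delta_rot":[0,0,0],"fingers":0}]'
python3 - <<'E'
from h import *
c=shot("wrist","w18"); print(c["state"]["position"],tool().round(3))
E
```

```text
clock: 19.15
position: [511.6, -285.5, 129.4]
eef_rot: [155.2, 89.4, -40.8]
contact_force: [1.3, -0.8, 1.5]
grip_width: 0.988
clock: 19.55
position: [588.8, -290.7, 120.5]
eef_rot: [-9.7, 89.9, 154.4]
contact_force: [-0.6, 1.1, -0.1]
grip_width: 0.994
[ 588.82332092 -290.73898823  120.49067707] [[-2.00000e-03 -2.75000e-01 -9.61000e-01  5.88163e+02]
 [ 1.00000e-03 -9.62000e-01  2.75000e-01 -2.90744e+02]
 [-1.00000e+00 -0.00000e+00  2.00000e-03  1.20722e+02]
 [ 0.00000e+00  0.00000e+00  0.00000e+00  1.00000e+00]]
```

View pics/w18.png

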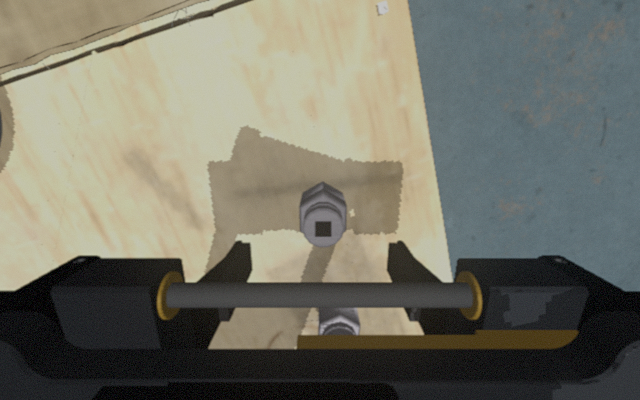

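```bash
python3 - <<'E'
from h import *
c=ld("w18"); print(toolpt(c,(323,228.5),120.6-70))
cv2.imwrite("pics/w18c.png",cv2.resize(c["pixels"][170:260,280:365,::-1],None,fx=6.5,fy=6.5,interpolation=cv2.INTER_CUBIC))
E
```

```text
[50.6         3.99079344 -2.74659401]
```

View pics/w18c.png

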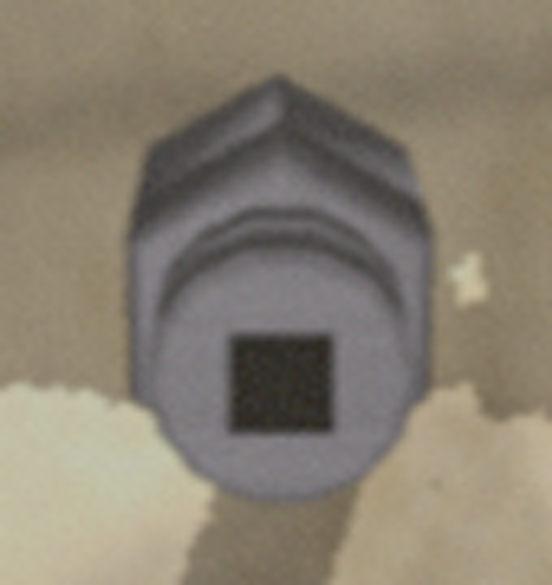

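```bash
python3 -m creep '[{"travel":[20,3.3,-2.5],"delta_rot":[0,0,0],"fingers":0},{"travel":[40,0,0],"delta_rot":[0,0,0],"fingers":0},{"travel":[25,0,0],"delta_rot":[0,0,0],"fingers":0},{"travel":[10,0,0],"delta_rot":[0,0,0],"fingers":0},{"travel":[2,0,0],"delta_rot":[0,0,0],"fingers":0},{"travel":[0,0,0],"delta_rot":[0,0,0],"fingers":0},{"travel":[0,0,0],"delta_rot":[0,0,0],"fingers":0}]'
python3 - <<'E'
from h import *
c=shot("wrist","w19"); print(c["state"]["position"],tool().round(3))
cv2.imwrite("pics/w19c.png",cv2.resize(c["pixels"][200:340,200:440,::-1],None,fx=3.3,fy=3.3,interpolation=cv2.INTER_CUBIC))
E
```

```text
clock: 20.3
position: [591.6, -295.9, 26.8]
eef_rot: [163.0, 89.8, -33.0]
contact_force: [0.2, -0.4, -0.8]
grip_width: 1.004
[ 591.62833156 -295.90639658   26.77801977] [[ 3.00000e-03 -2.75000e-01 -9.61000e-01  5.91685e+02]
 [-2.00000e-03 -9.61000e-01  2.75000e-01 -2.95897e+02]
 [-1.00000e+00  1.00000e-03 -3.00000e-03  2.67550e+01]
 [ 0.00000e+00  0.00000e+00  0.00000e+00  1.00000e+00]]
```

View pics/w19c.png

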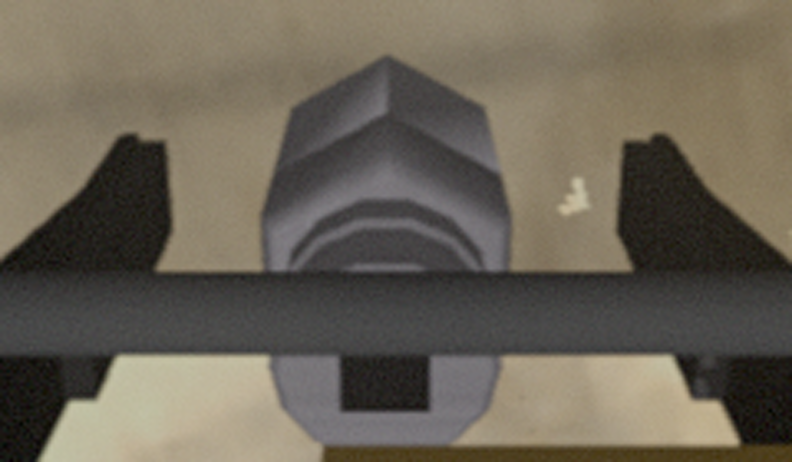

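```bash
python3 -m creep '[{"travel":[3,-0.8,0],"delta_rot":[0,0,0],"fingers":0},{"travel":[1.5,0,0],"delta_rot":[0,0,0],"fingers":100},{"travel":[0,0,0],"delta_rot":[0,0,0],"fingers":255},{"travel":[0,0,0],"delta_rot":[0,0,0],"fingers":255},{"travel":[0,0,0],"delta_rot":[0,0,0],"fingers":255},{"travel":[0,0,0],"delta_rot":[0,0,0],"fingers":255},{"travel":[0,0,0],"delta_rot":[0,0,0],"fingers":255},{"travel":[0,0,0],"delta_rot":[0,0,0],"fingers":255}]'
python3 -m creep '[{"travel":[0,0,0],"delta_rot":[0,0,0],"fingers":255},{"travel":[0,0,0],"delta_rot":[0,0,0],"fingers":255}]'
```

```text
clock: 21.15
position: [590.7, -294.3, 20.1]
eef_rot: [115.0, 90.0, -81.0]
contact_force: [0.5, -0.6, -0.8]
grip_width: 0.456
clock: 21.35
position: [590.7, -294.3, 20.1]
eef_rot: [154.9, 90.0, -41.1]
contact_force: [0.8, -1.3, -0.6]
grip_width: 0.456
```

```bash
python3 -m creep '[{"travel":[-25,0,0],"delta_rot":[0,0,0],"fingers":255},{"travel":[-40,0,0],"delta_rot":[0,0,0],"fingers":255},{"travel":[-40,0,0],"delta_rot":[0,0,0],"fingers":255},{"travel":[-20,0,0],"delta_rot":[0,0,0],"fingers":255},{"travel":[0,-20,12],"delta_rot":[0,0,0],"fingers":255},{"travel":[0,-38,23],"delta_rot":[0,0,0],"fingers":255},{"travel":[0,-38,23],"delta_rot":[0,0,0],"fingers":255},{"travel":[0,-38,23],"delta_rot":[0,0,0],"fingers":255}]'
python3 -m creep '[{"travel":[0,-38,23],"delta_rot":[0,0,0],"fingers":255},{"travel":[0,-38,23],"delta_rot":[0,0,0],"fingers":255},{"travel":[0,-38,23],"delta_rot":[0,0,0],"fingers":255},{"travel":[0,-30,19],"delta_rot":[0,0,0],"fingers":255},{"travel":[0,-18.5,11.5],"delta_rot":[2.3,0,0],"fingers":255},{"travel":[0,0,0],"delta_rot":[0,0,0],"fingers":255},{"travel":[0,0,0],"delta_rot":[0,0,0],"fingers":255}]'
python3 - <<'E'
from h import *
c=shot("wrist","w20"); print(c["state"]["position"],tool().round(3))
cv2.imwrite("pics/w20c.png",cv2.resize(c["pixels"][105:265,200:420,::-1],None,fx=3.6,fy=3.6,interpolation=cv2.INTER_CUBIC))
E
```

```text
clock: 22.15
position: [548.4, -141.6, 144.2]
eef_rot: [-14.0, 89.9, 150.0]
contact_force: [0.4, -0.1, -2.1]
grip_width: 0.457
clock: 22.85
position: [498.4, 40.7, 144.7]
eef_rot: [62.6, 90.0, -135.6]
contact_force: [-0.2, -0.0, -3.4]
grip_width: 0.457
[498.41948918  40.66252234 144.72385797] [[-0.00000e+00 -3.13000e-01 -9.50000e-01  4.98748e+02]
 [-0.00000e+00 -9.50000e-01  3.13000e-01  4.00650e+01]
 [-1.00000e+00  1.00000e-03  0.00000e+00  1.44822e+02]
 [ 0.00000e+00  0.00000e+00  0.00000e+00  1.00000e+00]]
```

View pics/w20c.png

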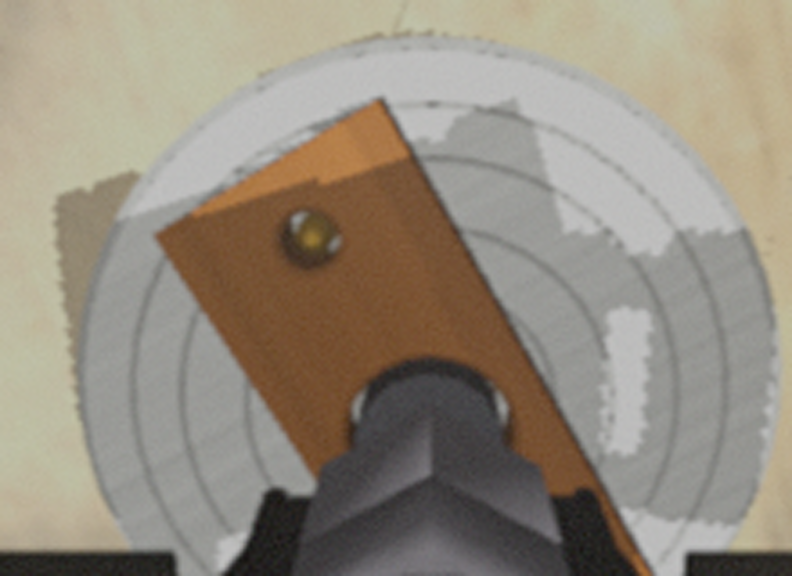

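```bash
python3 - <<'E'
from h import *
c=ld("w20"); T=c["T_tool_cam"]
g=lambda p:((p-[200,105])*3.6).round(0)
for x,n in ((20.1,"mouth"),(-29.9,"shoulder"),(-49.9,"top")): print(n,g(proj(c,[[x,1,0.8-23.1],[x,1,0.8]],T)))
f=lambda x,y:(x/3.6+200,y/3.6+105); h=144.8
print("mouth ctr",toolpt(c,f(433,415),20.1)+[0,0,23.1],toolpt(c,f(433,378),20.1)+[0,0,23.1])
R=tool()[:3,:3]; w=np.radians(11.6); d=R.T@np.array([np.cos(w),np.sin(w),0])
pin=toolpt(c,f(312,236),h-74.5); hole=toolpt(c,f(312,238),h-82); print("pin",pin-52*d,"hole",hole-52*d,"winfar",toolpt(c,f(431,357),h-82)[1:]+[0,19])
cv2.imwrite("pics/w20d.png",cv2.resize(c["pixels"][195:345,270:370,::-1],None,fx=4,fy=4,interpolation=cv2.INTER_CUBIC))
E
```

```text
mouth [[429. 406.]
 [429. 523.]]
shoulder [[429. 532.]
 [429. 683.]]
top [[429. 612.]
 [428. 783.]]
mouth ctr [20.1         1.78371672  2.58937095] [20.1         1.77103412 -4.3684914 ]
pin [70.31639299  1.24977398  1.02488008] hole [62.81639299  2.10627067  0.16043382] winfar [1.52049831 0.37017324]
```

View pics/w20d.png

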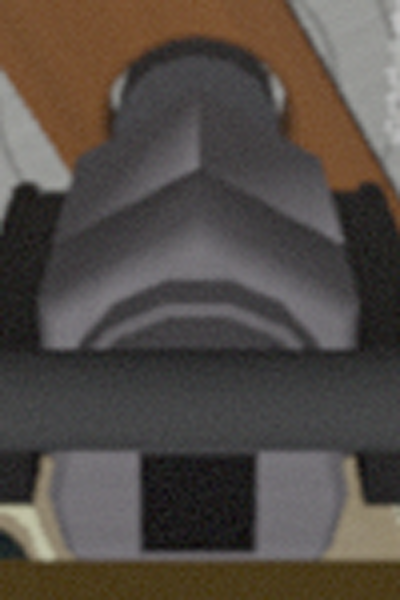

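```bash
python3 -m creep '[{"travel":[8,0,-1.5],"delta_rot":[0,0,0],"fingers":255},{"travel":[10,0,0],"delta_rot":[0,0,0],"fingers":255},{"travel":[4,0,0],"delta_rot":[0,0,0],"fingers":255},{"travel":[0,0,0],"delta_rot":[0,0,0],"fingers":255},{"travel":[0,0,0],"delta_rot":[0,0,0],"fingers":255}]'
python3 - <<'E'
from h import *
c=shot("wrist","w21"); print(c["state"]["position"],tool().round(3),r.observe()["contact_force"])
cv2.imwrite("pics/w21c.png",cv2.resize(c["pixels"][155:255,260:380,::-1],None,fx=6,fy=6,interpolation=cv2.INTER_CUBIC))
E
```

```text
clock: 23.4
position: [500.0, 39.7, 122.7]
eef_rot: [12.5, 90.0, 174.2]
contact_force: [0.7, 0.5, -2.2]
grip_width: 0.459
[500.03917648  39.74976168 122.67081775] [[-0.00000e+00 -3.14000e-01 -9.49000e-01  5.00329e+02]
 [ 0.00000e+00 -9.49000e-01  3.14000e-01  3.98240e+01]
 [-1.00000e+00 -0.00000e+00  0.00000e+00  1.23066e+02]
 [ 0.00000e+00  0.00000e+00  0.00000e+00  1.00000e+00]] [ 1.08904424  0.90737061 -3.24590336]
```

View pics/w21c.png

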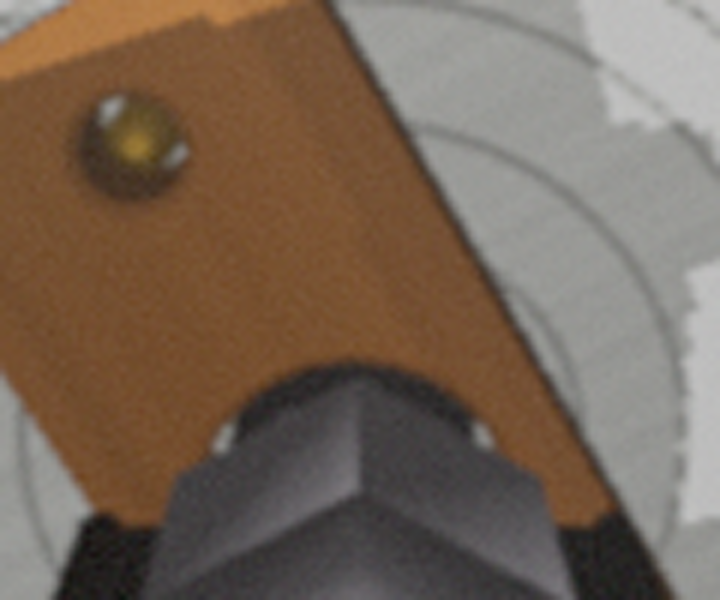

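```bash
python3 - <<'E'
from h import *
c=ld("w21"); f=lambda x,y:(x/6+260,y/6+155); h=122.9
print("mouth ctr",toolpt(c,f(360,383),20.1)+[0,0,23.1])
print("winfar",toolpt(c,f(355,362),h-82)[1:]+[0,19], "winL",toolpt(c,f(213,435),h-82),"winR",toolpt(c,f(495,435),h-82))
R=tool()[:3,:3]; w=np.radians(11.6); d=R.T@np.array([np.cos(w),np.sin(w),0])
print("pin",toolpt(c,f(140,146),h-74.5)-52*d,"hole",toolpt(c,f(133,147),h-82)-52*d)
E
```

```text
mouth ctr [20.1         1.60591771  1.59898557]
winfar [1.07840455 2.22679272] winL [ 40.9        -16.17988529  -7.38743496] winR [40.9        18.10544995 -7.40598607]
pin [48.39980019  1.23681823  3.56407073] hole [40.89980019  1.39558668  2.150765  ]
```

```bash
python3 -m creep '[{"travel":[3,-0.3,1],"delta_rot":[0,0,0],"fingers":255},{"travel":[2,0,0],"delta_rot":[0,0,0],"fingers":255},{"travel":[2,0,0],"delta_rot":[0,0,0],"fingers":255},{"travel":[0,0,0],"delta_rot":[0,0,0],"fingers":255}]'
python3 -c "
from h import *
s=r.observe();print(s['contact_force'],s['torque'],s['position'])"
```

```text
clock: 23.85
position: [499.0, 40.7, 115.7]
eef_rot: [14.8, 90.0, 176.5]
contact_force: [0.6, -0.3, -3.4]
grip_width: 0.453
[ 0.57280098 -0.25396017 -3.43686609] [ 0.02742687  0.0236536  -0.02205318] [499.0276883   40.66517746 115.68455339]
```

```bash
python3 -m creep '[{"travel":[1.5,0,0],"delta_rot":[0,0,0],"fingers":255},{"travel":[1.5,0,0],"delta_rot":[0,0,0],"fingers":255},{"travel":[0,0,0],"delta_rot":[0,0,0],"fingers":255}]'
python3 -c "
from h import *
s=r.observe();print(s['contact_force'],s['torque'],s['position'])"
```

```text
clock: 24.15
position: [499.4, 40.7, 114.1]
eef_rot: [2.7, 90.0, 164.4]
contact_force: [-4.8, 1.2, 6.7]
grip_width: 0.456
[-4.77230098  1.23031894  6.66324854] [0.15963763 0.99738056 0.00403377] [499.35239053  40.70395863 114.14256757]
```

```bash
python3 -m creep '[{"travel":[0,0,0.5],"delta_rot":[0,0,0],"fingers":255},{"travel":[0,0,0.5],"delta_rot":[0,0,0],"fingers":255},{"travel":[0,0,0],"delta_rot":[0,0,0],"fingers":255}]'
python3 -c "
from h import *
s=r.observe();print(s['contact_force'],s['torque'],s['position'])"
```

```text
clock: 24.45
position: [498.4, 40.9, 113.0]
eef_rot: [-164.3, 90.0, -2.6]
contact_force: [-0.2, -0.0, -3.2]
grip_width: 0.459
[-2.18159783e-01 -3.65244842e-04 -3.15038681e+00] [ 0.00933565  0.02139865 -0.04898659] [498.41420263  40.93095383 112.98118941]
```

```bash
python3 -m creep '[{"travel":[2,0,0],"delta_rot":[0,0,0],"fingers":255},{"travel":[2,0,0],"delta_rot":[0,0,0],"fingers":255},{"travel":[0,0,0],"delta_rot":[0,0,0],"fingers":255}]'
python3 -c "
from h import *
s=r.observe();print(s['contact_force'],s['torque'],s['position'])"
```

```text
clock: 24.75
position: [497.9, 40.9, 108.2]
eef_rot: [13.9, 89.9, 175.6]
contact_force: [0.4, -0.2, -2.5]
grip_width: 0.462
[ 0.3623942  -0.15216754 -2.53008296] [ 0.03183126  0.04722262 -0.05937714] [497.85575164  40.94267641 108.19330003]
```

```bash
python3 -m creep '[{"travel":[2,0,0],"delta_rot":[0,0,0],"fingers":255},{"travel":[1.5,0,0],"delta_rot":[0,0,0],"fingers":255},{"travel":[0,0,0],"delta_rot":[0,0,0],"fingers":255}]'
python3 -c "
from h import *
s=r.observe();print(s['contact_force'],s['torque'],s['position'])"
```

```text
clock: 25.05
position: [498.1, 40.9, 105.2]
eef_rot: [12.3, 90.0, 174.0]
contact_force: [-0.5, 0.2, -3.6]
grip_width: 0.454
[-0.54883147  0.19946281 -3.55784028] [ 0.05342378  0.04258759 -0.01965028] [498.14821224  40.92562813 105.16167816]
```

```bash
python3 -m creep '[{"travel":[1,0,0],"delta_rot":[0,0,0],"fingers":255},{"travel":[0.7,0,0],"delta_rot":[0,0,0],"fingers":255},{"travel":[0,0,0],"delta_rot":[0,0,0],"fingers":255}]'
python3 -c "
from h import *
s=r.observe();print(s['contact_force'],s['torque'],s['position'])"
```

```text
clock: 25.35
position: [498.5, 40.9, 104.0]
eef_rot: [-165.4, 90.0, -3.7]
contact_force: [-0.4, 0.3, -2.8]
grip_width: 0.462
[-0.44932945  0.26751417 -2.76641529] [ 0.07695943  0.11749961 -0.00175047] [498.49536053  40.90218749 103.97640746]
```

```bash
python3 -m creep '[{"travel":[0.7,0,0],"delta_rot":[0,0,0],"fingers":255},{"travel":[0.5,0,0],"delta_rot":[0,0,0],"fingers":255},{"travel":[0,0,0],"delta_rot":[0,0,0],"fingers":255}]'
python3 - <<'E'
from h import *
s=r.observe();print(s['contact_force'],s['torque'],s['position'])
c=shot("scene","s22"); cv2.imwrite("pics/s22c.png",cv2.resize(c["pixels"][150:300,240:420,::-1],None,fx=4,fy=4,interpolation=cv2.INTER_CUBIC))
c=shot("top","t22")
c=shot("wrist","w22"); print(tool().round(3))
E
```

```text
clock: 25.65
position: [498.6, 40.9, 104.0]
eef_rot: [142.8, 90.0, -55.5]
contact_force: [-5.7, 0.1, 8.0]
grip_width: 0.456
[-5.68018192  0.07492241  7.9956558 ] [ 0.06724585  0.98991659 -0.04176145] [498.5617769   40.91549788 103.95411812]
[[ 0.00000e+00 -3.13000e-01 -9.50000e-01  4.98564e+02]
 [-0.00000e+00 -9.50000e-01  3.13000e-01  4.09030e+01]
 [-1.00000e+00  0.00000e+00 -0.00000e+00  1.03964e+02]
 [ 0.00000e+00  0.00000e+00  0.00000e+00  1.00000e+00]]
```

View pics/s22c.png

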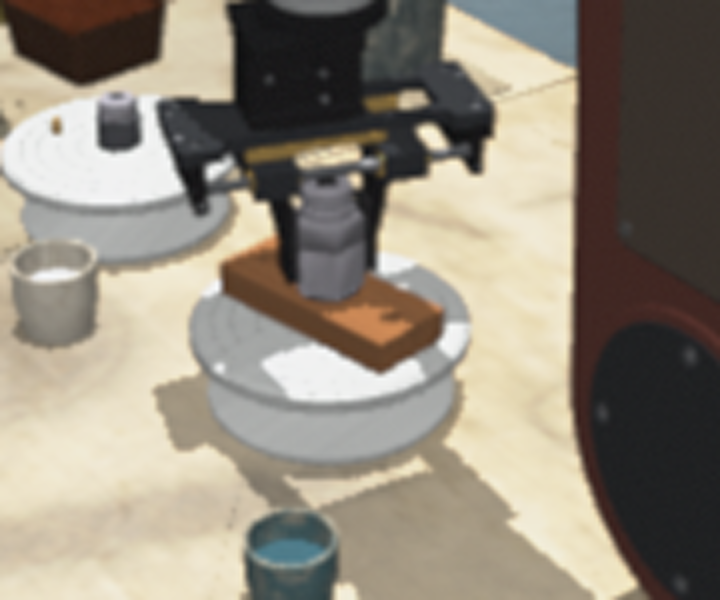

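View pics/t22.png

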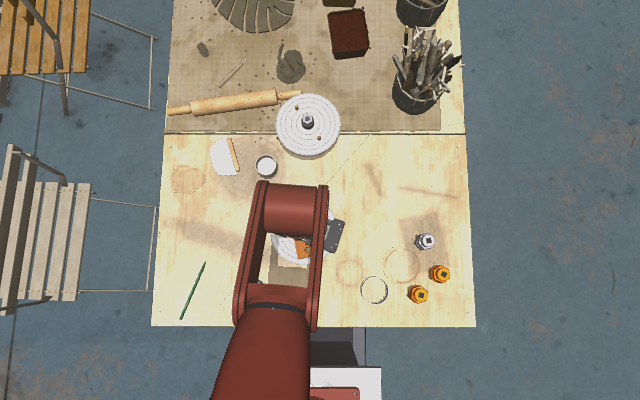

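View pics/w22.png

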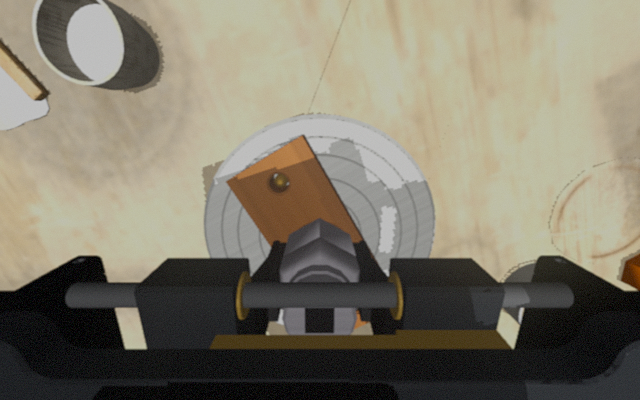

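```bash
python3 -c "
from cell import r
print(r.job_done())"
```

```text
the job is handed in; nothing more can be done
None
```

The job is done and handed in at about 26 s on the clock. I fitted the bat bar over both pins of the front wheel, let it go, and finished gripping the socket that fits, fully down on the nut.

- **Bat bar:** the scene view after release showed it lying flat on the wheel head, with the pin visible in its hole and the nut in its window.
- **First socket** (the steel one nearer the robot): it stopped with its mouth about 8.7 mm above the flange. Shifting it sideways by 2 mm did not change that. I set it back upright where it came from, and the top view shows it standing there.
- **Second socket:** it caught at first at about 10 mm too high. A 1 mm sideways shift freed it and it went all the way down. Its mouth is now at 83.9 mm (the flange is at 84 mm), pressed down lightly at about 11 N.
- **Last checks:** the gripper still holds the socket upright at 40 mm width. In the last pictures the cutter ring, white cup, scraper, orange look-alikes and back wheel had not moved. The blue cup was hidden by the arm in the last top view but was in place in the scene view. No check failed or disagreed.

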